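Set up the resin pouring stand

ROBOT

A 7-joint arm with a two-finger parallel gripper is mounted at the origin on the work surface. World frame = base frame: x ahead of the robot, y to its left, z up, the work surface at z = 0. Lengths are in m, angles in degrees, forces in N, time in s.
With the tool pointing down it reaches from about 0.4 to 0.925 m from the base axis. Payload 5.6 kg.
Tool frame: the origin (TCP) lies at the very end of the fingers, on their centre line; the grasp point (between the pads) lies 19 mm behind it (ctrl.hold_point_z is the z of the grasp point in the tool frame, in m); z points along the fingers, y is the direction in which the jaws open and shut (so a half turn about z gives the same grasp; the last joint's range is limited). The gripper opens to 85 mm and grips with 20 to 120 N. Pads are 22 mm wide; open, the fingers measure 114 mm over their backs; the gripper's body (76 mm by 85 mm) begins 54 mm behind the grasp point. The pads swing forward as they close: fully open they stand 13 mm farther back than shut.
Start: joints at [-69.786, 26.786, -0.665, 91.828, 0.344, 61.387, -3.226], TCP at [0.251, 0.6, 0.231] pointing down, gripper open.
Joint ranges: [-144.91, 144.91], [-17.63, 115.5], [-89.93, 88.59], [15.96, 139.68], [-74.01, 254.01], [8.47, 105.57], [-167.45, 167.45]. Speed limits (degrees/s): [147.25, 147.25, 180, 180, 180, 180, 180].

INTERFACE

Orientations are given as a 3x3 rotation matrix whose columns are the frame's x, y, z axes.
In Python, from bench import ctrl, vision, workorder gives the robot as it stands.
- The arm moves only by the shell command python3 -m crank 'ROWS' [FORCE]. ROWS is JSON, a list of rows, each an object of numbers: "x", "y", "z": the shift along the tool's x, y, z in m; "ax", "ay", "az": the turn, a rotation vector about the tool's x, y, z in rad; "gripper": the opening, from 0 (shut) to 1 (fully open). A call has 1 to 20 rows; each row is the pose to reach, as a shift and turn from the pose commanded when the call began, along the tool's axes at that moment; what a row does not reach only later rows make up. A row lasts 1/8 s, in which the tool goes at most 62.5 mm and 10.7 degrees, less where a joint would pass 70% of its speed; a pose out of reach is approached as far as the arm can. A call with a gripper value outside its range is refused whole. The fingers move at their own pace and stop on an object; FORCE is the grip in N (left out, the last holds). Time passes only in rows, so rows that repeat a pose let the fingers close. It gives the time, the measured TCP pose, the force and the opening at its end, in the units of the state.
- ctrl.get_obs(): the state, without advancing time (a new reading comes with each control period).
- vision.snapshot(name): name is "scene" or "top" or "wrist"; returns the picture (400x640x3 uint8, red, green, blue); there is no depth.
- vision.calibration(name): a dict with "fx", "fy", "cx", "cy" (pixels), "k1" (the pictures are not rectified: a ray, as slopes to the right and down, at radius r is drawn at 1 + k1 r^2 times it, then the intrinsics apply), "R" (3x3) and "t" (3): a world point X has camera coordinates R X + t. Camera axes: x right, y down, z forward; pixel columns grow to the right and rows downward; lengths in m; the calibration is good to about 2 mm. A picture is of the moment at which its call begins: read the wrist's pose just before it. calibration takes no time and is no camera call; for the wrist camera it gives the pose at the moment of the call.
- workorder.finish_job(): hands the job in, once; it reports no verdict.
The state is a dict: "clock": time; "joints": joint angles; "joint_velocities": joint speeds; "joint_torque": joint torques, N m; "tcp_pos": TCP position; "orientation": TCP orientation; "ft_force": force on the tool from outside, world axes, zero at the start; "torque": the same for the moment, N m; "opening": finger opening in m.
Only numpy, scipy, OpenCV 4.12 (cv2) and the standard library are available. Lean on these libraries where they do the work, as an engineer would, in place of code of your own. Each camera call takes 0.05 s, during which the arm holds its last target. There are 200 camera calls.

TASK

Get the pouring stand ready for a filtered resin pour. First turn the stand's black hold-down knob clockwise until it is tight; then lift every cone strainer that hangs on the rack off its peg and stand it upright, fully home, in a tapered seat of the stand, one to a seat, without dropping any onto the bench. The empty white cup must end up standing upright in the stand's round cup well; leave the resin bottle, the jar and the tape roll where they are.

Things in the scene. Friction and masses are not known exactly. Their poses are not given: they have to be found in the camera images.
- rack: fixed plywood panel 310 mm wide, 16 thick, 215 tall. Origin: bench level under the middle of its front face; x into the panel, y along it, z up. Three steel pegs (10 mm thick, axis 195 mm up) stick out along -x at y = +90, 0, -90 mm, 76 mm long, then the tip turns up to 18 mm above the peg's axis and ends 86 mm from the panel. Strainers hang 50 mm in front of the panel
- strainer1_grip (a point): cone strainer: steel cone 24 mm across at the bottom, 70 at the top, 55 tall; 74 mm rim band, top at 62 mm; strap bail 24 mm wide over it; on the bail an upright square wooden grip block 22 x 22 x 50 mm (top at 166 mm), faces along x and y. This point: on the block's axis, 20 mm below its top, 28 mm above the strap, 146 mm above the strainer's bottom. z up. 0.11 to 0.22 kg. None if absent
- strainer2_grip (a point): a second strainer exactly like strainer1, same point (None if absent). All start hanging level, the bail's flat underside (34 mm below this point) resting on a peg that runs through the bail; point x runs along the peg from its tip to the panel, y across it. Peg underside to strainer rim: 40 mm, so lift 20 to 35 mm, then draw off along -x by 60 mm or more
- strainer3_grip (a point): a third strainer exactly like strainer1 and hanging the same way, same point and axes (None if absent)
- seat1 (a point): mouth centre of tapered seat 1, at the +y end of a row of three 90 mm apart on the fixed stand, 75 mm above the bench: steel cone, open below, 66 mm inside at the mouth, 36 deep, matching the strainers. Axes: z up, y along the row, -x to the front. A strainer fully home has its grip point about 96 mm above this point. Any strainer fits; empty at the start
- seat2 (a point): mouth centre of tapered seat 2, in the middle of a row of three 90 mm apart on the fixed stand, 75 mm above the bench: steel cone, open below, 66 mm inside at the mouth, 36 deep, matching the strainers. Axes: z up, y along the row, -x to the front. A strainer fully home has its grip point about 96 mm above this point. Any strainer fits; empty at the start
- seat3 (a point): mouth centre of tapered seat 3, at the -y end of a row of three 90 mm apart on the fixed stand, 75 mm above the bench: steel cone, open below, 66 mm inside at the mouth, 36 deep, matching the strainers. Axes: z up, y along the row, -x to the front. A strainer fully home has its grip point about 96 mm above this point. Any strainer fits; empty at the start
- well (a point): centre of the floor of the round cup well on the stand's base plate, 6 mm above the bench: a steel ring 62 mm across inside, 70 mm outside, 12 mm high, 110 mm in front of the row of seats (stand -x) and 75 mm towards the stand's -y; axes as the seats'
- clamp_knob (a joint): angle of the hold-down knob, rad: 0 fully loose, 2.7 the stop; it grows when turned clockwise seen from above; starts loose at 0 to 0.4, tight above 2.5; friction about 0.12 N m holds it where it is left; it does not rise or sink
- clamp_grip (a point): middle of the black wing of the hold-down knob on its vertical turning axis, 54 mm above the bench, 110 mm in front of the row of seats (stand -x) and 75 mm towards the stand's +y; the wing is an upright flat bar 60 mm long (along this point's x), 16 mm thick (y), 40 mm tall, its top 16 mm above this point; the point turns with the wing
- cup_mid (a point): empty white plastic cup, 60 mm across the rim, narrower at the foot, 75 mm tall, wall 3 mm, 0.09 kg; this point is on its axis half-way up, 37.5 mm above its foot; z up; starts upright on the bench
- resin_bottle: bystander: white bottle with black cap, 64 mm across, 160 mm tall; origin at its foot; leave it
- pigment_jar: bystander: amber glass jar 48 mm across, 55 mm tall; origin at its foot; leave it
- tape_roll: bystander: roll of tape lying flat, 96 mm across, 25 mm high; origin at its underside; leave it
Mind the look-alikes: they are no part of the job. What is shaped like the part that bears strainer3_grip but pink or yellow is not meant.

How it is judged:
By the outcome, as a careful person would: the job done as asked, in the order asked, and still so for the second after the job is handed in, with the robot touching nothing.
Of strainer1, strainer2, strainer3 only 2 to 3 are there at a start; the rules pass over those that are not, and their reading is None.
At some moment in a run one of cup may be knocked a few centimetres aside while the robot is not near it.
It also fails if it takes over 210 s, if anything falls off the work surface, if the arm or the gripper's body presses on something with over 40 N, if the wrist force passes 120 N, or if a joint passes its speed limit or range.

## Working session

There is one attempt and no reset: what is moved stays moved. The work goes in short steps, Python scripts to look and compute and a shell command to move; the robot and the scene stay as the last step left them, time stands still between calls to the robot, and variables do not carry over. Pictures are saved under pics/ and viewed, about 12 in all and at most 16, crops included, and the job is handed in when it is done.

```bash
mkdir -p pics; ls
python3 - <<'E'
from bench import ctrl, vision
import cv2, numpy as np
print(ctrl.get_obs(), ctrl.hold_point_z)
for n in ("scene","top","wrist"):
    c=vision.calibration(n); im=vision.snapshot(n); cv2.imwrite(f"pics/{n}0.png",im[:,:,::-1])
    np.save(f"pics/{n}0.npy",im)
    print(n,c)
E
```

```text
pics
{'clock': 0.0, 'joints': array([-69.78653479,  26.83679895,  -0.66603448,  91.88208615,
         0.34211897,  61.38647568,  -3.22790757]), 'joint_velocities': array([ 0.03203629,  0.02105448, -0.03398245,  0.0184601 , -0.0035836 ,
       -0.00453722,  0.04325684]), 'joint_torque': array([-1.25654647e-04, -5.32380867e+01,  2.13171879e-02, -2.51294839e+01,
        1.13683142e-02,  7.78077403e-03,  6.22528503e-06]), 'tcp_pos': array([0.25042463, 0.59920534, 0.23032086]), 'orientation': array([[-9.22654709e-01,  3.85626651e-01, -6.11369667e-04],
       [ 3.85627125e-01,  9.22653152e-01, -1.69742100e-03],
       [-9.04886271e-05, -1.80189421e-03, -9.99998372e-01]]), 'ft_force': array([ 0.35270308, -0.05151907,  0.78808468]), 'torque': array([ 0.01483683,  0.01375472, -0.00199552]), 'opening': 0.08546845015423618} -0.0187
scene {'fx': 456.5504716988042, 'fy': 456.5504716988042, 'cx': 325.5399044381292, 'cy': 199.3525043133505, 'k1': 0.034884891691774056, 'R': array([[-0.89157381,  0.45286962,  0.00228902],
       [ 0.32341118,  0.64022819, -0.69678768],
       [-0.31701946, -0.62049735, -0.71727379]]), 't': array([ 0.48753515, -0.04494694,  1.42522773])}
top {'fx': 473.90727390488684, 'fy': 473.90727390488684, 'cx': 313.21438028537995, 'cy': 197.6430345040903, 'k1': -0.12088036492552576, 'R': array([[ 0.02629199, -0.99956783,  0.01314855],
       [-0.98990542, -0.02786579, -0.13896313],
       [ 0.13926947, -0.00936221, -0.99021026]]), 't': array([-0.02209787,  0.56054481,  1.29568638])}
wrist {'fx': 323.65057763930923, 'fy': 323.65057763930923, 'cx': 319.89613472574536, 'cy': 199.96384009372227, 'k1': -0.049758574427584724, 'R': array([[ 0.38613152,  0.9224426 , -0.0014466 ],
       [ 0.8824811 , -0.36894626,  0.29172892],
       [ 0.26856946, -0.11392232, -0.95649995]]), 't': array([-0.65008374, -0.03954478,  0.37974125])}
```

View pics/scene0.png

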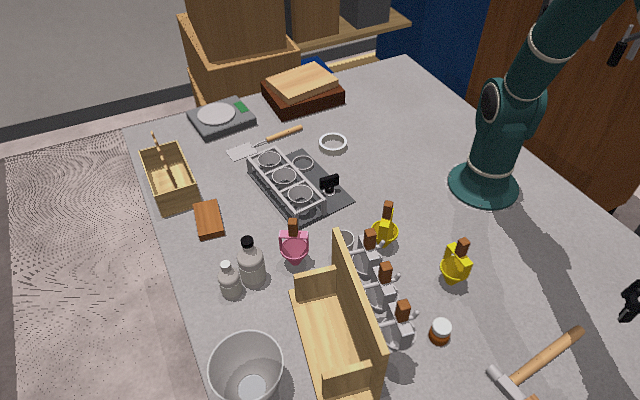

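View pics/top0.png

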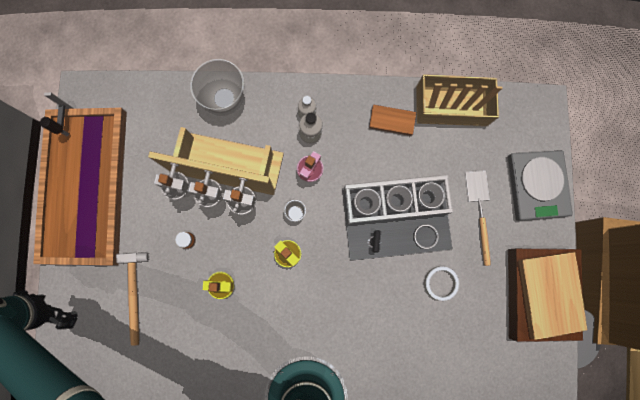

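Scene view: three steel strainers hang on the rack, and the pink and yellow ones are decoys. In the top view the blocks are at about (176,174), (208,188) and (240,198). The seats are at (368,201), (399,198) and (431,195), the knob at (375,241), the well at (427,237) and the cup at (294,211).

```bash
cat > h.py <<'E'
import numpy as np, cv2
from bench import ctrl, vision
def K(c): return np.array([[c['fx'],0,c['cx']],[0,c['fy'],c['cy']],[0,0,1]]), np.array([c['k1'],0,0,0,0.])
def ray(c,uv):
    k,d=K(c); p=cv2.undistortPoints(np.array(uv,float).reshape(-1,1,2),k,d).reshape(-1,2)
    D=np.c_[p,np.ones(len(p))]@c['R']; return -c['R'].T@c['t'], D/np.linalg.norm(D,axis=1)[:,None]
def onz(c,uv,z):
    o,D=ray(c,uv); return o+D*((z-o[2])/D[:,2])[:,None]
def proj(c,X):
    k,d=K(c); return cv2.projectPoints(np.array(X,float).reshape(-1,3),cv2.Rodrigues(c['R'])[0],c['t'],k,d)[0].reshape(-1,2)
def tri(c1,u1,c2,u2):
    o1,d1=ray(c1,u1);o2,d2=ray(c2,u2);out=[]
    for a,b in zip(d1,d2):
        A=np.c_[a,-b];s=np.linalg.lstsq(A,o2-o1,rcond=None)[0];p,q=o1+s[0]*a,o2+s[1]*b
        out.append(np.r_[(p+q)/2,np.linalg.norm(p-q)])
    return np.array(out)
def shot(n,f):
    c=vision.calibration(n); im=vision.snapshot(n); np.save(f'pics/{f}.npy',im); np.save(f'pics/{f}_c.npy',c,allow_pickle=True); return c,im
def load(f): return np.load(f'pics/{f}_c.npy',allow_pickle=True).item(),np.load(f'pics/{f}.npy')
def totool(p,yaw=None):
    """shift in tool axes from measured TCP to world p; yaw: world direction (deg) wanted for tool y (mod 180)"""
    o=ctrl.get_obs();R=o['orientation'];print('tool shift',np.round(R.T@(np.array(p)-o['tcp_pos']),4))
    if yaw is not None:
        cur=np.degrees(np.arctan2(R[1,1],R[0,1])); d=(yaw-cur+90)%180-90
        print('tool y now',cur.round(2),'world turn',d.round(2),'-> az',-np.radians(d).round(4), 'j7',o['joints'][6].round(1))
E
python3 - <<'E'
from h import *
np.set_printoptions(precision=4,suppress=True)
c=vision.calibration('top')
s=onz(c,[[368,201],[399,198],[431,195]],.075);print('seats',s)
print('angle of +y row', np.degrees(np.arctan2(*(s[0]-s[2])[[1,0]])))
print('knob',onz(c,[[375,241]],.07),'well',onz(c,[[427,237]],.018),'cup',onz(c,[[294,211]],.075))
im=np.load('pics/top0.npy')
hsv=cv2.cvtColor(im,cv2.COLOR_RGB2HSV)
crop=np.hstack([cv2.resize(im[y:y+95,x:x+130],None,fx=3,fy=3,interpolation=cv2.INTER_CUBIC) for x,y in((145,130),(335,170))])
# brown blocks
m=((hsv[...,0]<14)&(hsv[...,1]>110)&(hsv[...,2]<190)&(hsv[...,2]>40)).astype(np.uint8);m[:150]=0
n,l,st,ce=cv2.connectedComponentsWithStats(m)
for a,b in zip(st[1:],ce[1:]):
    if 20<a[4]<300 and a[0]<340: print(a,b)
sc=np.load('pics/scene0.npy')
crop2=cv2.resize(sc[215:360,325:425],None,fx=2.6,fy=2.6,interpolation=cv2.INTER_CUBIC)
crop3=cv2.resize(sc[140:230,240:360],None,fx=3.3,fy=3.3,interpolation=cv2.INTER_CUBIC)
row2=np.zeros((300,780,3),np.uint8); crop2=cv2.resize(crop2,(207,300)); row2[:,:207]=crop2; row2[:297,300:696]=crop3
cv2.imwrite('pics/c1.png',np.vstack([crop,row2])[:,:,::-1])
E
```

```text
seats [[ 0.5508 -0.1572  0.075 ]
 [ 0.5616 -0.2431  0.075 ]
 [ 0.5725 -0.3328  0.075 ]]
angle of +y row 97.03065005596648
knob [[ 0.4419 -0.1783  0.07  ]] well [[ 0.4594 -0.3354  0.018 ]] cup [[0.5176 0.045  0.075 ]]
[305 156  10  10  65] [309.5846 160.7231]
[159 174  13  11  86] [164.093  178.8605]
[194 182  12  11  87] [199.4368 186.9885]
[231 190  10  11  84] [235.369  194.7976]
[186 233   9  15  41] [191.122  240.9268]
[281 248  10  10  59] [285.5763 252.5085]
[209 283   9   9  69] [213.1159 286.6667]
```

View pics/c1.png

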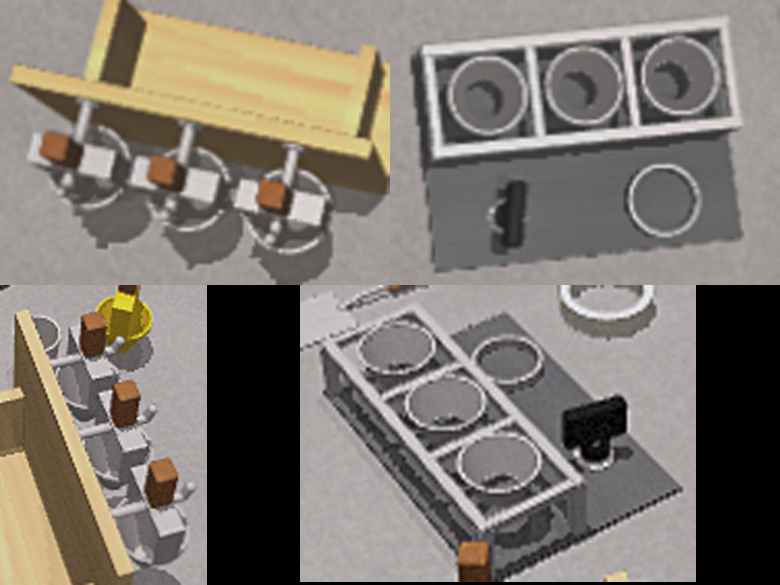

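Crops: the wing runs almost vertically in the image, about (513,182) to (512,246), so it is roughly along world x. All three seats are empty and three strainers are on the rack. I'll go above the stand for a wrist look.

Run:
```python
from h import *
np.set_printoptions(precision=4,suppress=True)
c=vision.calibration('top')
b=onz(c,[[164.1,178.9],[199.4,187],[235.4,194.8]],.252);print('blocks',b); print(np.degrees(np.arctan2(*(b[0]-b[2])[[1,0]])))
totool([.5,.1,.30],85); totool([.41,-.20,.27],85)
w=vision.calibration('wrist');o=ctrl.get_obs();print('cam in tool',o['orientation'].T@(-w['R'].T@w['t']-o['tcp_pos']), o['orientation'].T@w['R'][2])
```

```text
blocks [[0.5663 0.3537 0.252 ]
 [0.549  0.2667 0.252 ]
 [0.5326 0.1796 0.252 ]]
79.04984452223844
tool shift [-0.4228 -0.3646 -0.0689]
tool y now 67.31 world turn 17.69 -> az -0.3087 j7 -3.2
tool shift [-0.4554 -0.676  -0.0385]
tool y now 67.31 world turn 17.69 -> az -0.3087 j7 -3.2
cam in tool [ 0.0726  0.0009 -0.1434] [-0.2916 -0.      0.9565]
```

```bash
python3 -m crank '[{"x":-0.1,"y":-0.1,"z":-0.07},{"x":-0.42,"y":-0.36,"z":-0.07,"az":-0.3},{"x":-0.42,"y":-0.36,"z":-0.07,"az":-0.3},{"x":-0.42,"y":-0.36,"z":-0.07,"az":-0.3},{"x":-0.42,"y":-0.36,"z":-0.07,"az":-0.3},{"x":-0.42,"y":-0.36,"z":-0.07,"az":-0.3},{"x":-0.42,"y":-0.36,"z":-0.07,"az":-0.3},{"x":-0.42,"y":-0.36,"z":-0.07,"az":-0.3},{"x":-0.42,"y":-0.36,"z":-0.07,"az":-0.3},{"x":-0.455,"y":-0.675,"z":-0.04,"az":-0.3},{"x":-0.455,"y":-0.675,"z":-0.04,"az":-0.3},{"x":-0.455,"y":-0.675,"z":-0.04,"az":-0.3},{"x":-0.455,"y":-0.675,"z":-0.04,"az":-0.3},{"x":-0.455,"y":-0.675,"z":-0.04,"az":-0.3},{"x":-0.455,"y":-0.675,"z":-0.04,"az":-0.3},{"x":-0.455,"y":-0.675,"z":-0.04,"az":-0.3},{"x":-0.455,"y":-0.675,"z":-0.04,"az":-0.3}]'
python3 - <<'E'
from h import *
c,im=shot('wrist','w1'); cv2.imwrite('pics/w1.png',im[:,:,::-1]); print(ctrl.get_obs()['joints'])
E
```

```text
[-69.78403083  26.82052364  -0.66421291  91.85976356   0.34352581
  61.38632689  -3.22706201]invalid input
```

View pics/w1.png

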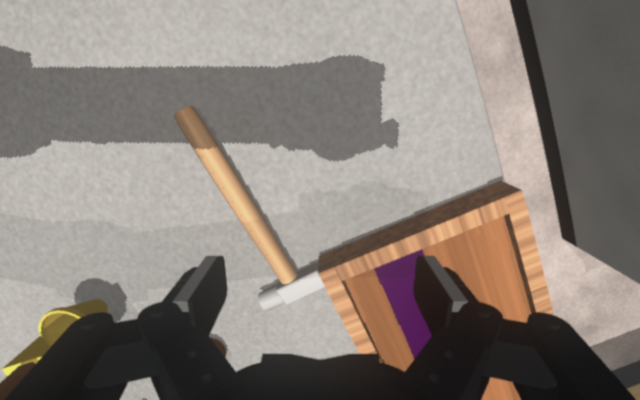

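The picture shows only the start pose because the call was rejected. I'll try again with every key given.

```bash
python3 -m crank '[{"x":-0.1,"y":-0.1,"z":-0.07,"ax":0,"ay":0,"az":-0.1,"gripper":1}]' 40; python3 -m crank '[{"x":-0.02,"y":-0.02}]'
```

```text
clock: 0.32
tcp_pos: [0.2685, 0.5489, 0.2558]
orientation: [[-0.959, 0.283, -0.004], [0.283, 0.959, -0.004], [0.002, -0.005, -1.0]]
ft_force: [0.7, -0.1, -0.4]
opening: 0.0855invalid input
```

```bash
python3 - <<'E'
from h import *
totool([.5,.1,.30],85); totool([.41,-.20,.27],85)
E
python3 -m crank '[{"x":-0.02,"y":-0.02,"z":0,"az":0,"gripper":1}]'; python3 -m crank '[{"x":-0.02,"y":-0.02,"z":0,"ax":0,"ay":0,"az":0}]'
```

```text
tool shift [-0.3489 -0.3653 -0.0432]
tool y now 73.57 world turn 11.43 -> az -0.1995 j7 6.0
tool shift [-0.3475 -0.6783 -0.0116]
tool y now 73.57 world turn 11.43 -> az -0.1995 j7 6.0invalid input
invalid input
```

```bash
python3 -m crank '[{"x":-0.35,"y":-0.365,"z":-0.043,"ax":0,"ay":0,"az":-0.2,"gripper":1},{"x":-0.35,"y":-0.365,"z":-0.043,"ax":0,"ay":0,"az":-0.2,"gripper":1},{"x":-0.35,"y":-0.365,"z":-0.043,"ax":0,"ay":0,"az":-0.2,"gripper":1},{"x":-0.35,"y":-0.365,"z":-0.043,"ax":0,"ay":0,"az":-0.2,"gripper":1},{"x":-0.35,"y":-0.365,"z":-0.043,"ax":0,"ay":0,"az":-0.2,"gripper":1},{"x":-0.35,"y":-0.365,"z":-0.043,"ax":0,"ay":0,"az":-0.2,"gripper":1},{"x":-0.35,"y":-0.365,"z":-0.043,"ax":0,"ay":0,"az":-0.2,"gripper":1},{"x":-0.35,"y":-0.365,"z":-0.043,"ax":0,"ay":0,"az":-0.2,"gripper":1},{"x":-0.35,"y":-0.68,"z":-0.012,"ax":0,"ay":0,"az":-0.2,"gripper":1},{"x":-0.35,"y":-0.68,"z":-0.012,"ax":0,"ay":0,"az":-0.2,"gripper":1},{"x":-0.35,"y":-0.68,"z":-0.012,"ax":0,"ay":0,"az":-0.2,"gripper":1},{"x":-0.35,"y":-0.68,"z":-0.012,"ax":0,"ay":0,"az":-0.2,"gripper":1},{"x":-0.35,"y":-0.68,"z":-0.012,"ax":0,"ay":0,"az":-0.2,"gripper":1},{"x":-0.35,"y":-0.68,"z":-0.012,"ax":0,"ay":0,"az":-0.2,"gripper":1},{"x":-0.35,"y":-0.68,"z":-0.012,"ax":0,"ay":0,"az":-0.2,"gripper":1}]'
python3 - <<'E'
from h import *
c,im=shot('wrist','w2'); cv2.imwrite('pics/w2.png',im[:,:,::-1]); print(ctrl.get_obs()['joints'])
E
```

```text
clock: 2.2
tcp_pos: [0.4083, -0.2046, 0.271]
orientation: [[-0.995, 0.097, -0.0], [0.097, 0.995, 0.0], [0.0, 0.0, -1.0]]
ft_force: [0.6, 0.5, -0.1]
opening: 0.0855
[ -5.5870358    4.54279968  29.80979183 116.75139434  -2.6559134
  59.34527038 110.06729644]
```

View pics/w2.png

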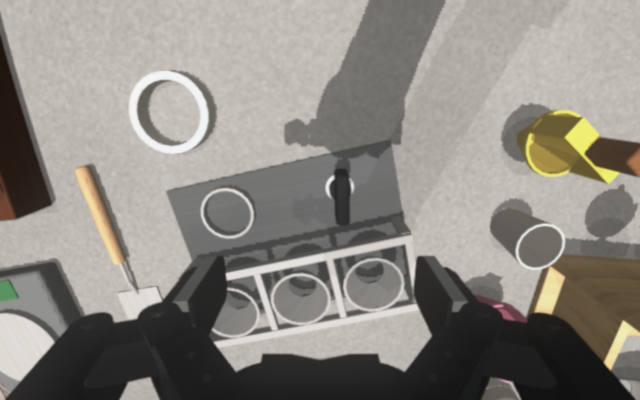

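Wrist view: the wing's top runs from (342,170) to (342,222), the well ring is at (227,212), and the seat mouths are at (374,284), (300,298) and (233,311). The cup rim is at (540,246).

```bash
cat > stand.py <<'E'
from h import *
from scipy.optimize import least_squares
np.set_printoptions(precision=4,suppress=True)
cw,im=load('w2'); ct=vision.calibration('top')
S=np.array([[0,.09,.075],[0,0,.075],[0,-.09,.075],[-.11,-.075,.018]])
P=[(ct,[[368,201],[399,198],[431,195],[427,237]]),(cw,[[374,284],[300,298],[233,311],[227,212.5]])]
def pose(q):
    c,s=np.cos(q[2]),np.sin(q[2]); return lambda X: np.array(X)@np.array([[c,s,0],[-s,c,0],[0,0,1]])+[q[0],q[1],0]
def f(q): return np.concatenate([(proj(c,pose(q)(S))-u).ravel() for c,u in P])
r=least_squares(f,[.56,-.24,.12]);T=pose(r.x)
if __name__=='__main__':
    print(r.x,np.degrees(r.x[2]),f(r.x).reshape(2,4,2))
    print('seats',T(S[:3]),'well',T([S[3]])[0],'knob',T([[-.11,.075,.054]])[0])
    m=(im.max(2)<45).astype(np.uint8);m[:165]=0;m[232:]=0;m[:,:325]=0;m[:,360:]=0
    ys,xs=np.nonzero(m);print(xs.min(),xs.max(),ys.min(),ys.max(),len(xs))
    d=[(y,xs[ys==y].min(),xs[ys==y].max()) for y in range(ys.min(),ys.max(),5)];print(d)
    p=onz(cw,[[np.mean(d[3][1:]),d[3][0]],[np.mean(d[-2][1:]),d[-2][0]]],.07);print(p,np.degrees(np.arctan2(*(p[1]-p[0])[[1,0]])))
E
python3 stand.py
```

```text
[ 0.5611 -0.2423  0.1286] 7.369374759095765 [[[-1.5113  0.4253]
  [-0.2812  0.1675]
  [-0.4635 -0.0593]
  [-1.6062 -0.7989]]

 [[-0.0727 -0.505 ]
  [ 0.8855  0.1546]
  [-2.5332  0.805 ]
  [-0.0199 -0.0992]]]
seats [[ 0.5495 -0.153   0.075 ]
 [ 0.5611 -0.2423  0.075 ]
 [ 0.5726 -0.3315  0.075 ]] well [ 0.4616 -0.3308  0.018 ] knob [ 0.4424 -0.182   0.054 ]
334 348 169 218 139Traceback (most recent call last):
  File "stand.py", line 16, in <module>
    d=[(y,xs[ys==y].min(),xs[ys==y].max()) for y in range(ys.min(),ys.max(),5)];print(d)
          ~~~~~~~~~~~~~^^
    return umr_minimum(a, axis, None, out, keepdims, initial, where)
ValueError: zero-size array to reduction operation minimum which has no identity
```

```bash
sed -i 's/<45/<58/; s/range(ys.min(),ys.max(),5)\]/sorted(set(ys))[::4]]/' stand.py; python3 stand.py | tail -6
python3 - <<'E'
from stand import *
for y in (180,195,210,218): print(y,im[y,330:358].max(1))
E
```

```text
[ 0.5611 -0.2423  0.075 ]
 [ 0.5726 -0.3315  0.075 ]] well [ 0.4616 -0.3308  0.018 ] knob [ 0.4424 -0.182   0.054 ]
331 349 169 225 796
[(np.int64(169), np.int64(336), np.int64(345)), (np.int64(173), np.int64(335), np.int64(347)), (np.int64(177), np.int64(336), np.int64(347)), (np.int64(181), np.int64(334), np.int64(347)), (np.int64(185), np.int64(331), np.int64(348)), (np.int64(189), np.int64(332), np.int64(349)), (np.int64(193), np.int64(332), np.int64(349)), (np.int64(197), np.int64(334), np.int64(348)), (np.int64(201), np.int64(335), np.int64(348)), (np.int64(205), np.int64(335), np.int64(348)), (np.int64(209), np.int64(335), np.int64(348)), (np.int64(213), np.int64(336), np.int64(348)), (np.int64(217), np.int64(336), np.int64(348)), (np.int64(221), np.int64(337), np.int64(348)), (np.int64(225), np.int64(342), np.int64(344))]
[[ 0.4214 -0.1828  0.07  ]
 [ 0.4682 -0.1842  0.07  ]] -1.7469800875634305
180 [238 222 174 118  70  46  45  50  53  56  55  56  54  55  54  54  52  50
  74 130 169 171 145 123 120 120 120 120]
195 [163 102  64  54  46  42  44  47  52  54  54  54  54  53  53  52  50  46
  45  57  85 105 110 108 108 108 108 109]
210 [106 105 105 101  82  56  43  44  48  50  51  50  50  50  48  48  47  45
  48  69  93 104 107 108 107 108 108 108]
218 [107 107 106 107 100  77  52  44  46  49  50  50  49  49  47  47  44  45
  47  66  91 105 107 107 107 107 106 106]
```

```bash
python3 -m crank '[{"x":-0.0317,"y":0.0258,"z":0.05,"ax":0,"ay":0,"az":-0.06,"gripper":1},{"x":-0.0317,"y":0.0258,"z":0.1,"ax":0,"ay":0,"az":-0.06,"gripper":1},{"x":-0.0317,"y":0.0258,"z":0.15,"ax":0,"ay":0,"az":-0.06,"gripper":1},{"x":-0.0317,"y":0.0258,"z":0.19,"ax":0,"ay":0,"az":-0.06,"gripper":1},{"x":-0.0317,"y":0.0258,"z":0.215,"ax":0,"ay":0,"az":-0.06,"gripper":1},{"x":-0.0317,"y":0.0258,"z":0.235,"ax":0,"ay":0,"az":-0.06,"gripper":1},{"x":-0.0317,"y":0.0258,"z":0.235,"ax":0,"ay":0,"az":-0.06,"gripper":1},{"x":-0.0317,"y":0.0258,"z":0.235,"ax":0,"ay":0,"az":-0.06,"gripper":0},{"x":-0.0317,"y":0.0258,"z":0.235,"ax":0,"ay":0,"az":-0.06,"gripper":0},{"x":-0.0317,"y":0.0258,"z":0.235,"ax":0,"ay":0,"az":-0.06,"gripper":0},{"x":-0.0317,"y":0.0258,"z":0.235,"ax":0,"ay":0,"az":-0.06,"gripper":0},{"x":-0.0317,"y":0.0258,"z":0.235,"ax":0,"ay":0,"az":-0.06,"gripper":0},{"x":-0.0317,"y":0.0258,"z":0.235,"ax":0,"ay":0,"az":-0.06,"gripper":0}]' 40
python3 - <<'E'
from h import *
o=ctrl.get_obs();print(o['joints'].round(1),o['torque'],o['ft_force'])
E
```

```text
clock: 3.88
tcp_pos: [0.443, -0.183, 0.0367]
orientation: [[-0.999, 0.037, 0.002], [0.037, 0.999, -0.001], [-0.002, -0.001, -1.0]]
ft_force: [-0.6, -2.8, 5.8]
opening: 0.0152
[  1.3  29.7  20.7 123.6 -20.5  29.8 125.4] [-0.4313557   0.20087619  0.00347563] [-0.62509029 -2.83509445  5.79467333]
```

```bash
python3 -m crank '[{"x":0,"y":0,"z":0,"ax":0,"ay":0,"az":0.15,"gripper":0},{"x":0,"y":0,"z":0,"ax":0,"ay":0,"az":0.3,"gripper":0},{"x":0,"y":0,"z":0,"ax":0,"ay":0,"az":0.45,"gripper":0},{"x":0,"y":0,"z":0,"ax":0,"ay":0,"az":0.6,"gripper":0},{"x":0,"y":0,"z":0,"ax":0,"ay":0,"az":0.75,"gripper":0},{"x":0,"y":0,"z":0,"ax":0,"ay":0,"az":0.9,"gripper":0},{"x":0,"y":0,"z":0,"ax":0,"ay":0,"az":1.05,"gripper":0},{"x":0,"y":0,"z":0,"ax":0,"ay":0,"az":1.2,"gripper":0},{"x":0,"y":0,"z":0,"ax":0,"ay":0,"az":1.2,"gripper":0}]'
python3 - <<'E'
from h import *
o=ctrl.get_obs();print(o['joints'].round(1),o['torque'],o['ft_force'])
E
```

```text
clock: 5.0
tcp_pos: [0.4424, -0.1839, 0.0367]
orientation: [[-0.326, 0.945, 0.001], [0.945, 0.326, -0.003], [-0.003, 0.0, -1.0]]
ft_force: [-3.2, -4.5, 7.7]
opening: 0.0155
[-12.7  33.7  38.7 124.5 -38.   34.   72.9] [-0.90006108  0.61665217 -0.07049254] [-3.18413704 -4.50847567  7.7486611 ]
```

```bash
python3 -m crank '[{"x":0,"y":0,"z":0,"ax":0,"ay":0,"az":0.15,"gripper":0},{"x":0,"y":0,"z":0,"ax":0,"ay":0,"az":0.3,"gripper":0},{"x":0,"y":0,"z":0,"ax":0,"ay":0,"az":0.45,"gripper":0},{"x":0,"y":0,"z":0,"ax":0,"ay":0,"az":0.6,"gripper":0},{"x":0,"y":0,"z":0,"ax":0,"ay":0,"az":0.75,"gripper":0},{"x":0,"y":0,"z":0,"ax":0,"ay":0,"az":0.9,"gripper":0},{"x":0,"y":0,"z":0,"ax":0,"ay":0,"az":1.05,"gripper":0},{"x":0,"y":0,"z":0,"ax":0,"ay":0,"az":1.2,"gripper":0},{"x":0,"y":0,"z":0,"ax":0,"ay":0,"az":1.2,"gripper":0}]'
python3 - <<'E'
from h import *
o=ctrl.get_obs();print(o['joints'].round(1),o['torque'],o['ft_force'],np.degrees(np.arctan2(*o['orientation'][[1,0],1])))
E
python3 -m crank '[{"x":0,"y":0,"z":0,"ax":0,"ay":0,"az":0.04,"gripper":0},{"x":0,"y":0,"z":0,"ax":0,"ay":0,"az":0.08,"gripper":0},{"x":0,"y":0,"z":0,"ax":0,"ay":0,"az":0.08,"gripper":0}]'
python3 - <<'E'
from h import *
o=ctrl.get_obs();print(o['joints'].round(1),o['torque'],o['ft_force'],np.degrees(np.arctan2(*o['orientation'][[1,0],1])))
E
```

```text
clock: 6.12
tcp_pos: [0.4414, -0.1837, 0.0367]
orientation: [[0.763, 0.646, -0.001], [0.646, -0.763, -0.002], [-0.002, 0.001, -1.0]]
ft_force: [-5.5, -3.2, 11.6]
opening: 0.0159
[-24.3  41.3  55.2 125.1 -53.5  42.1  18.3] [-0.59823959  1.09769554 -0.07492789] [-5.50136257 -3.2038693  11.60005757] -49.73426362372986
clock: 6.5
tcp_pos: [0.4413, -0.1836, 0.0367]
orientation: [[0.812, 0.584, -0.001], [0.584, -0.812, -0.002], [-0.002, 0.001, -1.0]]
ft_force: [-6.2, -3.1, 11.5]
opening: 0.0152
[-24.9  41.9  56.1 125.1 -54.4  42.8  14.5] [-0.6652243   1.15825352 -0.05724763] [-6.20313291 -3.05046959 11.48813341] -54.26763215023619
```

```bash
for i in 1; do python3 -m crank '[{"x":0,"y":0,"z":0,"ax":0,"ay":0,"az":0.03,"gripper":0},{"x":0,"y":0,"z":0,"ax":0,"ay":0,"az":0.06,"gripper":0},{"x":0,"y":0,"z":0,"ax":0,"ay":0,"az":0.06,"gripper":0}]'; done
python3 - <<'E'
from h import *
o=ctrl.get_obs();print(o['joints'].round(1),o['torque'],o['ft_force'],np.degrees(np.arctan2(*o['orientation'][[1,0],1])))
E
```

```text
clock: 6.88
tcp_pos: [0.4413, -0.1836, 0.0367]
orientation: [[0.845, 0.535, -0.001], [0.535, -0.845, -0.002], [-0.002, 0.001, -1.0]]
ft_force: [-6.1, -3.2, 12.4]
opening: 0.0154
[-25.4  42.3  56.8 125.2 -55.   43.3  11.7] [-0.70911685  1.15066311  0.19658146] [-6.09822767 -3.22160882 12.42390274] -57.63457849189418
```

The torque changed sign and rose to 0.2 N·m at an estimated 2.70 rad, so the knob is at its stop. Next I'll release it, rise and go to the rack for a wrist look.

```bash
python3 -m crank '[{"x":0,"y":0,"z":0,"ax":0,"ay":0,"az":0,"gripper":1},{"x":0,"y":0,"z":0,"ax":0,"ay":0,"az":0,"gripper":1},{"x":0,"y":0,"z":0,"ax":0,"ay":0,"az":0,"gripper":1},{"x":0,"y":0,"z":0,"ax":0,"ay":0,"az":0,"gripper":1},{"x":0,"y":0,"z":-0.05,"ax":0,"ay":0,"az":0,"gripper":1},{"x":0,"y":0,"z":-0.11,"ax":0,"ay":0,"az":0,"gripper":1},{"x":0,"y":0,"z":-0.17,"ax":0,"ay":0,"az":0,"gripper":1},{"x":0,"y":0,"z":-0.23,"ax":0,"ay":0,"az":0,"gripper":1},{"x":0.28,"y":-0.37,"z":-0.323,"ax":0,"ay":0,"az":0.76,"gripper":1},{"x":0.28,"y":-0.37,"z":-0.323,"ax":0,"ay":0,"az":0.76,"gripper":1},{"x":0.28,"y":-0.37,"z":-0.323,"ax":0,"ay":0,"az":0.76,"gripper":1},{"x":0.28,"y":-0.37,"z":-0.323,"ax":0,"ay":0,"az":0.76,"gripper":1},{"x":0.28,"y":-0.37,"z":-0.323,"ax":0,"ay":0,"az":0.76,"gripper":1},{"x":0.28,"y":-0.37,"z":-0.323,"ax":0,"ay":0,"az":0.76,"gripper":1},{"x":0.28,"y":-0.37,"z":-0.323,"ax":0,"ay":0,"az":0.76,"gripper":1},{"x":0.28,"y":-0.37,"z":-0.323,"ax":0,"ay":0,"az":0.76,"gripper":1},{"x":0.28,"y":-0.37,"z":-0.323,"ax":0,"ay":0,"az":0.76,"gripper":1},{"x":0.28,"y":-0.37,"z":-0.323,"ax":0,"ay":0,"az":0.76,"gripper":1}]'
python3 - <<'E'
from h import *
c,im=shot('wrist','w3'); c2,im2=shot('top','t3')
cv2.imwrite('pics/w3.png',np.vstack([im,cv2.resize(im2[180:260,290:450],(640,320))[:190]])[:,:,::-1]); print(ctrl.get_obs()['joints'])
E
```

```text
clock: 9.12
tcp_pos: [0.4797, 0.2854, 0.3586]
orientation: [[0.983, -0.186, 0.001], [-0.186, -0.983, -0.001], [0.001, 0.001, -1.0]]
ft_force: [-0.6, -0.9, 0.2]
opening: 0.0857
[ -90.25850185   23.14550545   75.31591023   99.00015054  -22.96992935
   75.97382806 -111.27287022]
```

View pics/w3.png

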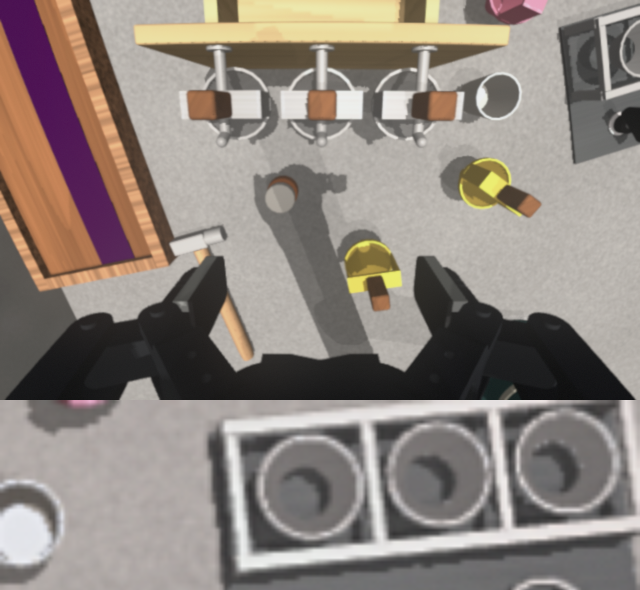

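Wrist view: the blocks are at about (205,105), (322,105) and (438,106), close to the camera's nadir row. The pegs point straight down the image, so the tool lines up with the rack.

Run:
```python
from h import *
np.set_printoptions(precision=4,suppress=True)
c,im=load('w3');hsv=cv2.cvtColor(im,cv2.COLOR_RGB2HSV)
m=((hsv[...,0]<14)&(hsv[...,1]>120)&(hsv[...,2]<200)&(hsv[...,2]>40)).astype(np.uint8);m[:75]=0;m[135:]=0;m[:,:160]=0;m[:,480:]=0
n,l,st,ce=cv2.connectedComponentsWithStats(m)
o=ctrl.get_obs();R=o['orientation'];cam=-c['R'].T@c['t'];print('cam',cam)
rx=R[:2,0];ry=-R[:2,1]   # rack x, y approx
for a in st[1:]:
    if a[4]<200: continue
    u0,v0,w,h=a[:4];print(a)
    p=onz(c,[[u0,v0+h/2],[u0+w,v0+h/2],[u0+w/2,v0],[u0+w/2,v0+h]],.254)[:,:2]
    lat=[(q-cam[:2])@ry for q in p[:2]]; lon=[(q-cam[:2])@rx for q in p[2:]]
    ctr=lambda z0,z1: (z0+z1)/2 if abs(z0+z1)<.02 else (max(z0,z1,key=abs)-np.sign(z0+z1)*.011)
    la=ctr(*lat);lo=ctr(*lon); print(np.array(lat),np.array(lon),'->',cam[:2]+la*ry+lo*rx)
ct,t=load('t3');print(proj(ct,[[.442,-.182,.07]]))
x=t[225:258,358:392].max(2);ys,xs=np.nonzero(x<50);print('knob px',xs.min()+358,xs.max()+358,ys.min()+225,ys.max()+225,np.polyfit(xs,ys,1) if np.ptp(xs)>np.ptp(ys) else np.polyfit(ys,xs,1))
# pegs direction
print(np.degrees(np.arctan2(R[1,0],R[0,0])))
```

```text
cam [0.5544 0.272  0.5021]
[188  91  28  28 689]
[0.0978 0.0768] [ 0.0083 -0.0118] -> [0.5692 0.3576]
[309  91  26  28 672]
[ 0.0077 -0.0115] [ 0.0081 -0.0119] -> [0.5522 0.2705]
[429  92  27  28 672]
[-0.0814 -0.1018] [ 0.0083 -0.0119] -> [0.5354 0.1832]
[[376.3529 240.9957]]
knob px 369 383 232 250 [0.5748 6.3599]
-10.974361001585805
```

```bash
python3 -m crank '[{"x":0.0738,"y":0.09,"z":0.04,"ax":0,"ay":0,"az":0,"gripper":1},{"x":0.0738,"y":0.09,"z":0.06,"ax":0,"ay":0,"az":0,"gripper":1},{"x":0.0738,"y":0.09,"z":0.06,"ax":0,"ay":0,"az":0,"gripper":1},{"x":0.0738,"y":0.09,"z":0.1,"ax":0,"ay":0,"az":0,"gripper":1},{"x":0.0738,"y":0.09,"z":0.14,"ax":0,"ay":0,"az":0,"gripper":1},{"x":0.0738,"y":0.09,"z":0.14,"ax":0,"ay":0,"az":0,"gripper":1},{"x":0.0738,"y":0.09,"z":0.14,"ax":0,"ay":0,"az":0,"gripper":0},{"x":0.0738,"y":0.09,"z":0.14,"ax":0,"ay":0,"az":0,"gripper":0},{"x":0.0738,"y":0.09,"z":0.14,"ax":0,"ay":0,"az":0,"gripper":0},{"x":0.0738,"y":0.09,"z":0.14,"ax":0,"ay":0,"az":0,"gripper":0},{"x":0.0738,"y":0.09,"z":0.14,"ax":0,"ay":0,"az":0,"gripper":0}]' 50
python3 - <<'E'
from h import *
o=ctrl.get_obs();print(o['joints'].round(1),o['torque'],o['ft_force'])
c,im=shot('wrist','w4'); c2,im2=shot('scene','s4')
cv2.imwrite('pics/w4.png',np.hstack([im[:300,:],])[:,:,::-1])
E
```

```text
clock: 10.6
tcp_pos: [0.5362, 0.1785, 0.2201]
orientation: [[0.981, -0.193, 0.002], [-0.193, -0.981, 0.001], [0.001, -0.002, -1.0]]
ft_force: [-0.6, 1.1, 6.3]
opening: 0.0209
[-69.3  31.   64.8 107.5 -32.   62.1 -93. ] [0.26605254 0.20305513 0.02137288] [-0.64855776  1.0888738   6.30951911]
```

```bash
python3 -m crank '[{"x":0,"y":0,"z":-0.01,"ax":0,"ay":0,"az":0,"gripper":0},{"x":0,"y":0,"z":-0.02,"ax":0,"ay":0,"az":0,"gripper":0},{"x":0,"y":0,"z":-0.028,"ax":0,"ay":0,"az":0,"gripper":0},{"x":0,"y":0,"z":-0.028,"ax":0,"ay":0,"az":0,"gripper":0}]'
python3 -m crank '[{"x":-0.02,"y":0,"z":0,"ax":0,"ay":0,"az":0,"gripper":0},{"x":-0.04,"y":0,"z":0,"ax":0,"ay":0,"az":0,"gripper":0},{"x":-0.06,"y":0,"z":0,"ax":0,"ay":0,"az":0,"gripper":0},{"x":-0.08,"y":0,"z":0,"ax":0,"ay":0,"az":0,"gripper":0},{"x":-0.1,"y":0,"z":0,"ax":0,"ay":0,"az":0,"gripper":0},{"x":-0.1,"y":0,"z":-0.03,"ax":0,"ay":0,"az":0,"gripper":0},{"x":-0.1,"y":0,"z":-0.07,"ax":0,"ay":0,"az":0,"gripper":0},{"x":-0.1,"y":0,"z":-0.07,"ax":0,"ay":0,"az":0,"gripper":0}]'
python3 - <<'E'
from h import *
o=ctrl.get_obs();print(o['joints'].round(1),o['torque'],o['ft_force'])
c,im=shot('wrist','w5'); c2,im2=shot('scene','s5')
cv2.imwrite('pics/w5.png',np.hstack([cv2.resize(im,(400,250)),cv2.resize(im2[150:400,250:490],(400,417))[:250]])[:,:,::-1])
cv2.imwrite('pics/w5.png',cv2.resize(im2[130:380,250:490],None,fx=2,fy=2)[:,:,::-1])
totool([.40,-.05,.32],-83);totool([.5726,-.3315,.30],-83)
E
```

```text
clock: 11.2
tcp_pos: [0.5359, 0.178, 0.2477]
orientation: [[0.981, -0.193, 0.001], [-0.193, -0.981, 0.001], [0.001, -0.001, -1.0]]
ft_force: [-0.2, -0.0, -2.5]
opening: 0.0216
clock: 12.2
tcp_pos: [0.4386, 0.1979, 0.3188]
orientation: [[0.981, -0.192, 0.003], [-0.192, -0.981, 0.003], [0.002, -0.004, -1.0]]
ft_force: [-0.1, 0.8, -1.9]
opening: 0.0215
[-100.5   14.5   85.6  111.9  -15.8   67.5 -110. ] [ 0.0474457   0.02521846 -0.04136908] [-0.1386804   0.84520202 -1.85013181]
tool shift [ 0.0115  0.25   -0.0037]
tool y now -101.09 world turn 18.09 -> az -0.3157 j7 -109.9
tool shift [0.235  0.4931 0.016 ]
tool y now -101.09 world turn 18.09 -> az -0.3157 j7 -109.9
```

View pics/w5.png

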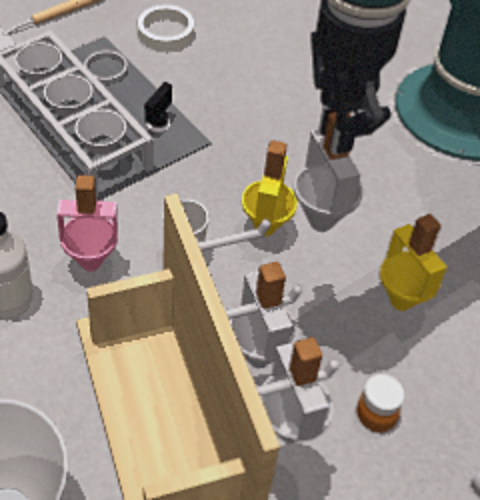

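The held strainer is upright and clear of the rack in the scene crop, at about (325,170). The knob wing at (160,105) is turned. Next I'll carry the strainer to seat 3.

```bash
python3 -m crank '[{"x":0.04,"y":0.04,"z":0,"ax":0,"ay":0,"az":0,"gripper":0},{"x":0.08,"y":0.08,"z":0,"ax":0,"ay":0,"az":0,"gripper":0},{"x":0.098,"y":0.12,"z":0,"ax":0,"ay":0,"az":0,"gripper":0},{"x":0.098,"y":0.182,"z":0,"ax":0,"ay":0,"az":-0.1,"gripper":0},{"x":0.235,"y":0.493,"z":0.016,"ax":0,"ay":0,"az":-0.315,"gripper":0},{"x":0.235,"y":0.493,"z":0.016,"ax":0,"ay":0,"az":-0.315,"gripper":0},{"x":0.235,"y":0.493,"z":0.016,"ax":0,"ay":0,"az":-0.315,"gripper":0},{"x":0.235,"y":0.493,"z":0.016,"ax":0,"ay":0,"az":-0.315,"gripper":0},{"x":0.235,"y":0.493,"z":0.016,"ax":0,"ay":0,"az":-0.315,"gripper":0},{"x":0.235,"y":0.493,"z":0.016,"ax":0,"ay":0,"az":-0.315,"gripper":0},{"x":0.235,"y":0.493,"z":0.016,"ax":0,"ay":0,"az":-0.315,"gripper":0},{"x":0.235,"y":0.493,"z":0.016,"ax":0,"ay":0,"az":-0.315,"gripper":0},{"x":0.235,"y":0.493,"z":0.016,"ax":0,"ay":0,"az":-0.315,"gripper":0}]'
python3 - <<'E'
from h import *
o=ctrl.get_obs();print(o['joints'].round(1),o['torque'],o['ft_force'])
totool([.5726,-.3315,.185],-83)
E
```

```text
clock: 13.92
tcp_pos: [0.5731, -0.3301, 0.3003]
orientation: [[0.992, 0.122, -0.001], [0.122, -0.992, 0.002], [-0.0, -0.002, -1.0]]
ft_force: [0.3, 0.7, -1.7]
opening: 0.0215
[-11.   33.9  58.5  88.3 -29.6  74.6 -31.8] [-0.00095917 -0.01174313 -0.0179611 ] [ 0.25966482  0.71239986 -1.65696893]
tool shift [-0.0007  0.0015  0.1153]
tool y now -82.98 world turn -0.02 -> az 0.0004 j7 -31.8
```

```bash
python3 -m crank '[{"x":0,"y":0,"z":0.04,"ax":0,"ay":0,"az":0,"gripper":0},{"x":0,"y":0,"z":0.08,"ax":0,"ay":0,"az":0,"gripper":0},{"x":0,"y":0,"z":0.11,"ax":0,"ay":0,"az":0,"gripper":0},{"x":0,"y":0,"z":0.125,"ax":0,"ay":0,"az":0,"gripper":0},{"x":0,"y":0,"z":0.133,"ax":0,"ay":0,"az":0,"gripper":0},{"x":0,"y":0,"z":0.137,"ax":0,"ay":0,"az":0,"gripper":0},{"x":0,"y":0,"z":0.137,"ax":0,"ay":0,"az":0,"gripper":0}]'
python3 - <<'E'
from h import *
o=ctrl.get_obs();print(o['tcp_pos'],o['torque'],o['ft_force'])
E
python3 -m crank '[{"x":0,"y":0,"z":0.003,"ax":0,"ay":0,"az":0,"gripper":0},{"x":0,"y":0,"z":0.006,"ax":0,"ay":0,"az":0,"gripper":0},{"x":0,"y":0,"z":0.006,"ax":0,"ay":0,"az":0,"gripper":0}]'
python3 - <<'E'
from h import *
o=ctrl.get_obs();print(o['tcp_pos'],o['torque'],o['ft_force'])
E
```

```text
clock: 14.8
tcp_pos: [0.5731, -0.332, 0.1647]
orientation: [[0.993, 0.12, 0.001], [0.12, -0.993, -0.0], [0.001, 0.001, -1.0]]
ft_force: [-0.1, -0.4, -1.7]
opening: 0.0212
[ 0.57314195 -0.33204056  0.16469354] [-0.00224791  0.00648279 -0.01132429] [-0.07669036 -0.41234486 -1.72537502]
clock: 15.18
tcp_pos: [0.5739, -0.3327, 0.1587]
orientation: [[0.993, 0.12, 0.003], [0.12, -0.993, -0.002], [0.002, 0.002, -1.0]]
ft_force: [3.1, -2.6, -0.1]
opening: 0.0216
[ 0.57386886 -0.33271464  0.15874025] [-0.68591877 -0.88274707  0.05196737] [ 3.13339557 -2.55788224 -0.0591233 ]
```

```bash
python3 -m crank '[{"x":0.001,"y":0.001,"z":0.002,"ax":0,"ay":0,"az":0,"gripper":0},{"x":0.001,"y":0.001,"z":0.004,"ax":0,"ay":0,"az":0,"gripper":0},{"x":0.001,"y":0.001,"z":0.004,"ax":0,"ay":0,"az":0,"gripper":0}]'
python3 - <<'E'
from h import *
o=ctrl.get_obs();print(o['tcp_pos'],o['torque'],o['ft_force'])
E
```

```text
clock: 15.55
tcp_pos: [0.575, -0.3335, 0.1575]
orientation: [[0.993, 0.121, 0.003], [0.121, -0.993, -0.0], [0.003, 0.0, -1.0]]
ft_force: [-0.6, 2.5, 18.2]
opening: 0.0214
[ 0.575017   -0.33350393  0.15753532] [0.63648003 0.50705014 0.00752761] [-0.57843383  2.53282919 18.21633751]
```

```bash
python3 -m crank '[{"x":0.001,"y":0.001,"z":-0.001,"ax":0,"ay":0,"az":0,"gripper":0},{"x":0,"y":0,"z":0,"ax":0,"ay":0,"az":0,"gripper":1},{"x":0,"y":0,"z":0,"ax":0,"ay":0,"az":0,"gripper":1},{"x":0,"y":0,"z":0,"ax":0,"ay":0,"az":0,"gripper":1},{"x":0,"y":0,"z":0,"ax":0,"ay":0,"az":0,"gripper":1},{"x":0,"y":0,"z":-0.04,"ax":0,"ay":0,"az":0,"gripper":1},{"x":0,"y":0,"z":-0.09,"ax":0,"ay":0,"az":0,"gripper":1},{"x":0,"y":0,"z":-0.15,"ax":0,"ay":0,"az":0,"gripper":1},{"x":0,"y":0,"z":-0.15,"ax":0,"ay":0,"az":0,"gripper":1}]'
python3 - <<'E'
from h import *
o=ctrl.get_obs();print(o['joints'].round(1),o['tcp_pos'],o['torque'],o['ft_force'])
totool([.5522,.2705,.31],-101)
c,im=shot('wrist','w6'); c2,im2=shot('top','t6')
cv2.imwrite('pics/w6.png',np.hstack([im[:,100:500],cv2.resize(im2[170:270,340:440],(400,400))])[:,:,::-1])
E
```

```text
clock: 16.68
tcp_pos: [0.5752, -0.3349, 0.3092]
orientation: [[0.993, 0.12, 0.008], [0.12, -0.993, -0.004], [0.007, 0.005, -1.0]]
ft_force: [0.4, -0.5, 0.3]
opening: 0.0852
[-10.8  33.7  58.8  87.5 -29.6  75.  -31.8] [ 0.57518869 -0.33491445  0.30923791] [-0.00944284 -0.00918018  0.01804155] [ 0.41819074 -0.47657779  0.26946251]
tool shift [ 0.0499 -0.6038 -0.0035]
tool y now -83.1 world turn -17.9 -> az 0.3124 j7 -31.8
```

View pics/w6.png

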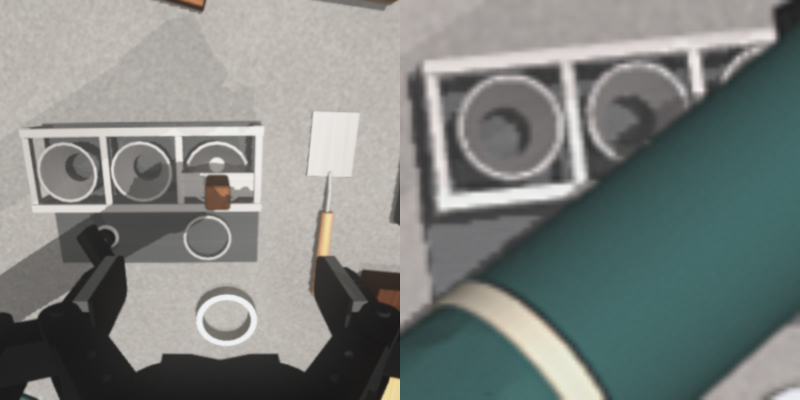

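The crop shows strainer A standing upright in seat 3, with its block at (218,190). On to strainer B.

```bash
python3 -m crank '[{"x":0.0,"y":-0.05,"z":-0.02,"ax":0,"ay":0,"az":0,"gripper":1},{"x":0.05,"y":-0.604,"z":-0.005,"ax":0,"ay":0,"az":0.312,"gripper":1},{"x":0.05,"y":-0.604,"z":-0.005,"ax":0,"ay":0,"az":0.312,"gripper":1},{"x":0.05,"y":-0.604,"z":-0.005,"ax":0,"ay":0,"az":0.312,"gripper":1},{"x":0.05,"y":-0.604,"z":-0.005,"ax":0,"ay":0,"az":0.312,"gripper":1},{"x":0.05,"y":-0.604,"z":-0.005,"ax":0,"ay":0,"az":0.312,"gripper":1},{"x":0.05,"y":-0.604,"z":-0.005,"ax":0,"ay":0,"az":0.312,"gripper":1},{"x":0.05,"y":-0.604,"z":-0.005,"ax":0,"ay":0,"az":0.312,"gripper":1},{"x":0.05,"y":-0.604,"z":-0.005,"ax":0,"ay":0,"az":0.312,"gripper":1},{"x":0.05,"y":-0.604,"z":-0.005,"ax":0,"ay":0,"az":0.312,"gripper":1},{"x":0.05,"y":-0.604,"z":-0.005,"ax":0,"ay":0,"az":0.312,"gripper":1},{"x":0.05,"y":-0.604,"z":-0.005,"ax":0,"ay":0,"az":0.312,"gripper":1},{"x":0.05,"y":-0.604,"z":-0.005,"ax":0,"ay":0,"az":0.312,"gripper":1},{"x":0.05,"y":-0.604,"z":-0.005,"ax":0,"ay":0,"az":0.312,"gripper":1}]'
cat > blk.py <<'E'
from h import *
import sys
np.set_printoptions(precision=4,suppress=True)
o=ctrl.get_obs();R=o['orientation'];c,im=shot('wrist',sys.argv[1]);hsv=cv2.cvtColor(im,cv2.COLOR_RGB2HSV)
print(o['joints'].round(1))
m=((hsv[...,0]<14)&(hsv[...,1]>120)&(hsv[...,2]<200)&(hsv[...,2]>40)).astype(np.uint8)
n,l,st,ce=cv2.connectedComponentsWithStats(m)
k=[i for i in range(1,n) if st[i][4]>300 and 120<ce[i][1]<280 and 240<ce[i][0]<420][0]
a=st[k];print(a,[im[int(y),int(ce[k][0])] for y in np.linspace(a[1],a[1]+a[3]-1,9)])
# camera on the panel side: the top face's near-tool (lower) edge is the mask bottom; columns from the lower half of mask
low=l[a[1]+a[3]-12:a[1]+a[3]-4]==k; cols=np.nonzero(low.sum(0)>4)[0]
p=onz(c,[[cols.min(),a[1]+a[3]-8],[cols.max()+1,a[1]+a[3]-8],[cols.mean(),a[1]+a[3]]],.254)
ctr=(p[0]+p[1])/2; q=p[2]+.011*np.r_[R[:2,0],0]
lat=R[:,1]@ctr; lon=R[:,0]@q
blk=np.r_[(R[:2,0]*lon+R[:2,1]*lat)/1,.217];print('width',np.linalg.norm(p[0]-p[1]),'block',blk); totool(blk,-101)
E
python3 blk.py w7
```

```text
clock: 18.52
tcp_pos: [0.5511, 0.2714, 0.3092]
orientation: [[0.981, -0.193, -0.0], [-0.193, -0.981, 0.0], [-0.0, -0.0, -1.0]]
ft_force: [-0.6, -0.4, 0.0]
opening: 0.0853
[ -76.2   32.6   69.3   95.   -31.5   74.7 -102.3]Traceback (most recent call last):
  File "blk.py", line 8, in <module>
    k=[i for i in range(1,n) if st[i][4]>300 and 120<ce[i][1]<280 and 240<ce[i][0]<420][0]
      ~~~~~~~~~~~~~~~~~~~~~~~~~~~~~~~~~~~~~~~~~~~~~~~~~~~~~~~~~~~~~~~~~~~~~~~~~~~~~~~~~^^^
IndexError: list index out of range
```

Run:
```python
from h import *
c,im=load('w7');cv2.imwrite('pics/w7.png',im[:,:,::-1])
```

```text
(no output)
```

View pics/w7.png

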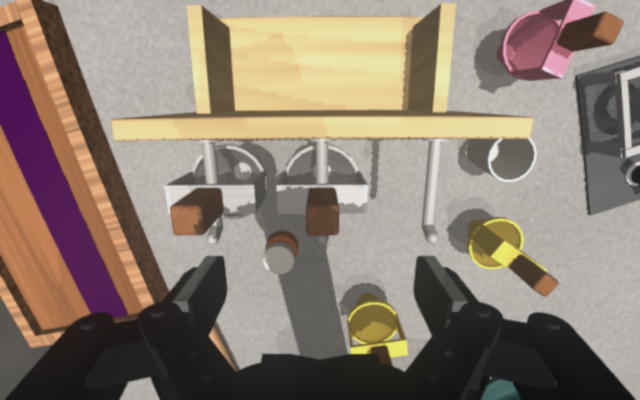

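Wrist view: block B spans columns 307–339 with its lower (near) top edge at row 233. It was darker than my mask allowed, so I'll compute straight from these pixels.

```bash
sed -i 's/<200)&(hsv\[...,2\]>40)/<200)\&(hsv[...,2]>15)/; s/>120)&/>90)\&/' blk.py
cat > blk2.py <<'E'
from h import *
import sys
np.set_printoptions(precision=4,suppress=True)
c=load(sys.argv[1])[0];u0,u1,v=map(float,sys.argv[2:5]);R=ctrl.get_obs()['orientation']
p=onz(c,[[u0,v-5],[u1,v-5],[(u0+u1)/2,v]],.254);print('width',np.linalg.norm(p[0]-p[1]))
b=(R[:,1]@(p[0]+p[1])/2)*R[:,1]+(R[:,0]@p[2]+.011)*R[:,0];b[2]=.217;print(b);totool(b,-101)
E
python3 blk2.py w7 307 340 234
python3 - <<'E'
from h import *
c,im=load('w7'); print(im[190:238:4,323].tolist()); print(im[225,300:346:2].max(1))
E
```

```text
width 0.021760557075986866
[0.5538 0.2693 0.217 ]
tool shift [0.0032 0.0019 0.0922]
tool y now -101.07 world turn 0.07 -> az -0.0013 j7 -102.3
[[76, 60, 49], [75, 58, 47], [72, 57, 46], [67, 54, 45], [81, 61, 49], [93, 69, 53], [93, 69, 53], [92, 68, 53], [93, 68, 53], [93, 68, 53], [94, 69, 53], [88, 69, 57]]
[ 99  98  96  81  84  90  93  92  92  92  92  93  94  94  95  93  96 101
  95 105 177 179 180]
```

```bash
python3 -m crank '[{"x":0.003,"y":0.002,"z":0.03,"ax":0,"ay":0,"az":0,"gripper":1},{"x":0.003,"y":0.002,"z":0.06,"ax":0,"ay":0,"az":0,"gripper":1},{"x":0.003,"y":0.002,"z":0.09,"ax":0,"ay":0,"az":0,"gripper":1},{"x":0.003,"y":0.002,"z":0.09,"ax":0,"ay":0,"az":0,"gripper":1},{"x":0.003,"y":0.002,"z":0.09,"ax":0,"ay":0,"az":0,"gripper":0},{"x":0.003,"y":0.002,"z":0.09,"ax":0,"ay":0,"az":0,"gripper":0},{"x":0.003,"y":0.002,"z":0.09,"ax":0,"ay":0,"az":0,"gripper":0},{"x":0.003,"y":0.002,"z":0.09,"ax":0,"ay":0,"az":0,"gripper":0},{"x":0.003,"y":0.002,"z":0.09,"ax":0,"ay":0,"az":0,"gripper":0}]' 50
python3 -m crank '[{"x":0,"y":0,"z":-0.01,"ax":0,"ay":0,"az":0,"gripper":0},{"x":0,"y":0,"z":-0.02,"ax":0,"ay":0,"az":0,"gripper":0},{"x":0,"y":0,"z":-0.028,"ax":0,"ay":0,"az":0,"gripper":0},{"x":0,"y":0,"z":-0.028,"ax":0,"ay":0,"az":0,"gripper":0}]'
python3 -m crank '[{"x":-0.02,"y":0,"z":0,"ax":0,"ay":0,"az":0,"gripper":0},{"x":-0.04,"y":0,"z":0,"ax":0,"ay":0,"az":0,"gripper":0},{"x":-0.06,"y":0,"z":0,"ax":0,"ay":0,"az":0,"gripper":0},{"x":-0.085,"y":0,"z":0,"ax":0,"ay":0,"az":0,"gripper":0},{"x":-0.085,"y":0,"z":-0.03,"ax":0,"ay":0,"az":0,"gripper":0},{"x":-0.085,"y":0,"z":-0.07,"ax":0,"ay":0,"az":0,"gripper":0},{"x":-0.085,"y":0,"z":-0.07,"ax":0,"ay":0,"az":0,"gripper":0}]'
python3 - <<'E'
from h import *
o=ctrl.get_obs();print(o['joints'].round(1),o['torque'],o['ft_force'])
totool([.50,0,.32],-83);totool([.563,-.2443,.31],-83)
E
```

```text
clock: 19.7
tcp_pos: [0.5537, 0.2704, 0.2197]
orientation: [[0.982, -0.19, 0.001], [-0.19, -0.982, 0.001], [0.0, -0.001, -1.0]]
ft_force: [-0.5, -0.5, 5.3]
opening: 0.0213
clock: 20.2
tcp_pos: [0.5538, 0.2705, 0.2478]
orientation: [[0.982, -0.19, 0.001], [-0.19, -0.982, 0.001], [0.001, -0.001, -1.0]]
ft_force: [1.3, 0.1, -0.8]
opening: 0.021
clock: 21.08
tcp_pos: [0.4713, 0.2869, 0.3193]
orientation: [[0.982, -0.19, 0.004], [-0.19, -0.982, 0.003], [0.003, -0.004, -1.0]]
ft_force: [-0.3, -0.2, -2.9]
opening: 0.0214
[ -91.5   26.    76.5  103.1  -26.7   72.1 -108.7] [-0.04584831  0.06761153 -0.012327  ] [-0.25174529 -0.1739923  -2.91179269]
tool shift [ 0.0827  0.2762 -0.0014]
tool y now -100.95 world turn 17.95 -> az -0.3133 j7 -108.7
tool shift [0.1909 0.5041 0.0081]
tool y now -100.95 world turn 17.95 -> az -0.3133 j7 -108.7
```

```bash
python3 -m crank '[{"x":0.02,"y":0.05,"z":0,"ax":0,"ay":0,"az":0,"gripper":0},{"x":0.05,"y":0.1,"z":0,"ax":0,"ay":0,"az":0,"gripper":0},{"x":0.083,"y":0.276,"z":0,"ax":0,"ay":0,"az":-0.1,"gripper":0},{"x":0.083,"y":0.276,"z":0,"ax":0,"ay":0,"az":-0.1,"gripper":0},{"x":0.083,"y":0.276,"z":0,"ax":0,"ay":0,"az":-0.1,"gripper":0},{"x":0.191,"y":0.504,"z":0.008,"ax":0,"ay":0,"az":-0.313,"gripper":0},{"x":0.191,"y":0.504,"z":0.008,"ax":0,"ay":0,"az":-0.313,"gripper":0},{"x":0.191,"y":0.504,"z":0.008,"ax":0,"ay":0,"az":-0.313,"gripper":0},{"x":0.191,"y":0.504,"z":0.008,"ax":0,"ay":0,"az":-0.313,"gripper":0},{"x":0.191,"y":0.504,"z":0.008,"ax":0,"ay":0,"az":-0.313,"gripper":0},{"x":0.191,"y":0.504,"z":0.008,"ax":0,"ay":0,"az":-0.313,"gripper":0},{"x":0.191,"y":0.504,"z":0.008,"ax":0,"ay":0,"az":-0.313,"gripper":0},{"x":0.191,"y":0.504,"z":0.008,"ax":0,"ay":0,"az":-0.313,"gripper":0}]'
python3 - <<'E'
from h import *
totool([.563,-.2443,.1575],-83)
E
```

```text
clock: 22.7
tcp_pos: [0.5622, -0.2423, 0.3089]
orientation: [[0.992, 0.125, 0.0], [0.125, -0.992, 0.001], [0.0, -0.001, -1.0]]
ft_force: [-0.2, 0.5, -1.4]
opening: 0.0218
tool shift [0.0005 0.0022 0.1514]
tool y now -82.83 world turn -0.17 -> az 0.0029 j7 -38.7
```

```bash
python3 -m crank '[{"x":0,"y":0.001,"z":0.05,"ax":0,"ay":0,"az":0,"gripper":0},{"x":0,"y":0.001,"z":0.09,"ax":0,"ay":0,"az":0,"gripper":0},{"x":0,"y":0.001,"z":0.12,"ax":0,"ay":0,"az":0,"gripper":0},{"x":0,"y":0.001,"z":0.135,"ax":0,"ay":0,"az":0,"gripper":0},{"x":0,"y":0.001,"z":0.143,"ax":0,"ay":0,"az":0,"gripper":0},{"x":0,"y":0.001,"z":0.147,"ax":0,"ay":0,"az":0,"gripper":0},{"x":0,"y":0.001,"z":0.147,"ax":0,"ay":0,"az":0,"gripper":0}]'
python3 -m crank '[{"x":0,"y":0,"z":0.002,"ax":0,"ay":0,"az":0,"gripper":0},{"x":0,"y":0,"z":0.004,"ax":0,"ay":0,"az":0,"gripper":0},{"x":0,"y":0,"z":0.004,"ax":0,"ay":0,"az":0,"gripper":0}]'
python3 - <<'E'
from h import *
o=ctrl.get_obs();print(o['tcp_pos'],o['torque'],o['ft_force'])
E
```

```text
clock: 23.58
tcp_pos: [0.585, -0.242, 0.1788]
orientation: [[0.99, 0.13, 0.048], [0.13, -0.991, -0.0], [0.047, 0.006, -0.999]]
ft_force: [26.1, 14.5, 63.2]
opening: 0.0217
clock: 23.95
tcp_pos: [0.5873, -0.2421, 0.1771]
orientation: [[0.99, 0.131, 0.053], [0.131, -0.991, -0.0], [0.052, 0.007, -0.999]]
ft_force: [26.8, 14.7, 72.5]
opening: 0.0215
[ 0.58728467 -0.24205095  0.17705141] [ 4.71912367 -5.33251945 -0.54604098] [26.80563507 14.7317684  72.46610788]
```

```bash
python3 -m crank '[{"x":0,"y":0,"z":-0.02,"ax":0,"ay":0,"az":0,"gripper":0},{"x":0,"y":0,"z":-0.04,"ax":0,"ay":0,"az":0,"gripper":0},{"x":0,"y":0,"z":-0.07,"ax":0,"ay":0,"az":0,"gripper":0},{"x":0,"y":0,"z":-0.1,"ax":0,"ay":0,"az":0,"gripper":0},{"x":0,"y":0,"z":-0.13,"ax":0,"ay":0,"az":0,"gripper":0},{"x":0,"y":0,"z":-0.13,"ax":0,"ay":0,"az":0,"gripper":0}]'
python3 - <<'E'
from h import *
o=ctrl.get_obs();print(o['joints'].round(1),o['torque'],o['ft_force'])
c,im=shot('wrist','w8'); c2,im2=shot('scene','s8')
cv2.imwrite('pics/w8.png',np.hstack([im[:,150:490],cv2.resize(im2[90:240,220:392],(459,400))])[:,:,::-1])
E
```

```text
clock: 24.7
tcp_pos: [0.5616, -0.246, 0.2891]
orientation: [[0.993, 0.121, 0.001], [0.121, -0.993, -0.001], [0.001, 0.001, -1.0]]
ft_force: [0.1, 0.6, -2.1]
opening: 0.0214
[-22.8  29.8  61.7  96.5 -27.7  70.5 -37.8] [-0.05081273 -0.04584273  0.02900892] [ 0.12147389  0.60351927 -2.07831215]
```

View pics/w8.png

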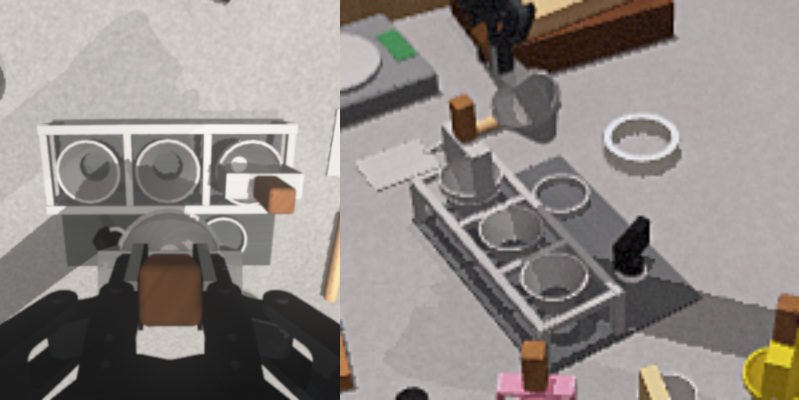

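Wrist crop: the held strainer's rim top arc is at about v=212 and the block is at (320,290). I'll compare this with where an upright one would be.

Run:
```python
from h import *
np.set_printoptions(precision=1,suppress=True)
for f,TCP in (('w8',np.array([.5616,-.246,.2891])),):
    c,im=load(f)
    yaw=np.radians(6.9);X=np.array([np.cos(yaw),np.sin(yaw),0]);Y=np.array([-np.sin(yaw),np.cos(yaw),0])
    g=TCP+[0,0,.019-.005]
    for t in (-20,-10,0,10,20):   # tilt about jaw axis, + = cone bottom swings to +x
        a=np.radians(t);Z=np.cos(a)*np.array([0,0,1])-np.sin(a)*X;Xt=np.cos(a)*X+np.sin(a)*np.array([0,0,1])
        P=lambda dx,dy,dz:g+dx*Xt+dy*Y+dz*Z
        print(t,proj(c,[P(.037,0,-.084),P(0,.037,-.084),P(0,-.037,-.084),P(.012,0,-.146),P(.011,0,.02),P(-.011,0,.02)]).tolist())
c2,im2=load('s8')
print(proj(c2,[g+[0,0,.02],g+[0,0,-.146]]))
crop=np.hstack([cv2.resize(im[180:360,220:420],(400,360)),cv2.resize(im2[60:160,360:460],(400,400))[:360]])
# only numeric: bright rim search along column 320
print(im[195:300:5,320].tolist())
cv2.imwrite('pics/w8b.png',crop[:,:,::-1])
```

```text
-20 [[319.8091327046196, 204.0296078945828], [267.82901686821543, 255.95709544563914], [371.7746391697623, 255.9361658389712], [319.74469821879467, 234.63179047474668], [320.0671179198576, 258.8710563151202], [320.07149135485196, 315.52924116031807]]
-10 [[319.8188131127524, 183.38993423738646], [267.67878536770365, 235.4987430759585], [371.92609020087343, 235.48564058211105], [319.7472487996834, 206.6290271260092], [320.07518107093694, 268.8644899647579], [320.06222929923047, 322.2414643391697]]
0 [[319.8327977622254, 163.16211754188828], [266.96905137883766, 215.51385647119054], [372.6437105631544, 215.50840001811048], [319.7538457439831, 178.72483790865954], [320.08040569750045, 279.3960145484463], [320.05090622491394, 327.1957341764582]]
10 [[319.85164734442367, 143.41237329783036], [265.67331413576085, 196.00069640797253], [373.95425630064403, 196.00295944611196], [319.7648847164194, 150.57198033961242], [320.08247149583894, 289.9835635603527], [320.03810951050656, 330.29818456904604]]
20 [[319.8761367995529, 124.29234892325218], [263.74404905814674, 176.993334646282], [375.90572704873614, 177.00364177180592], [319.7810580852755, 121.81477628087579], [320.08125311586457, 300.12762360520566], [320.0244319004749, 331.55803140044077]]
[[277.  103. ]
 [281.4 153.1]]
[[103, 100, 98], [124, 122, 119], [113, 110, 108], [136, 134, 132], [109, 107, 105], [123, 120, 118], [123, 121, 118], [122, 120, 117], [126, 123, 120], [125, 122, 119], [151, 147, 145], [135, 132, 130], [65, 51, 41], [63, 48, 38], [70, 51, 39], [89, 63, 46], [98, 69, 49], [97, 68, 49], [97, 69, 50], [97, 68, 49], [98, 68, 49]]
```

View pics/w8b.png

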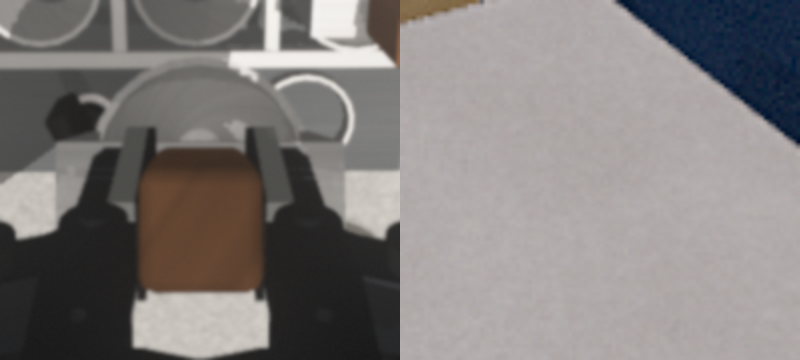

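The rim arc is at v=211, the strap edges at 251 and 282, and the block's top edges at 268 and 325. The strainer has clearly pitched in the grip, so I'll solve for the tilt and offset.

Run:
```python
from h import *
from scipy.optimize import least_squares
np.set_printoptions(precision=4,suppress=True)
c,im=load('w8');TCP=np.array([.5616,-.246,.2891]);yaw=np.radians(6.9);X=np.array([np.cos(yaw),np.sin(yaw),0])
Q=np.array([[.011,.02],[-.011,.02],[.012,-.028],[-.012,-.028],[.037,-.084]]);V=np.array([268,325,251,282,211])
def f(q,full=False):
    a,s,h=q;Z=np.cos(a)*np.array([0,0,1])-np.sin(a)*X;Xt=np.cos(a)*X+np.sin(a)*np.array([0,0,1])
    g=TCP+[0,0,.019]+s*X+[0,0,h]
    return proj(c,g+Q[:,:1]*Xt+Q[:,1:]*Z)[:,1]-V
r=least_squares(f,[-.3,0,-.005],loss='soft_l1');print(np.degrees(r.x[0]),r.x[1:],f(r.x))
```

```text
-19.36346011094731 [-0.0043 -0.006 ] [ 0.1528 -1.338   0.7621 13.9361 -2.9701]
```

```bash
python3 -m crank '[{"x":0,"y":0,"z":0,"ax":0,"ay":0.06,"az":0,"gripper":0},{"x":0,"y":0,"z":0,"ax":0,"ay":0.13,"az":0,"gripper":0},{"x":0,"y":0,"z":0,"ax":0,"ay":0.2,"az":0,"gripper":0},{"x":0,"y":0,"z":0,"ax":0,"ay":0.27,"az":0,"gripper":0},{"x":0,"y":0,"z":0,"ax":0,"ay":0.338,"az":0,"gripper":0},{"x":0,"y":0,"z":0,"ax":0,"ay":0.338,"az":0,"gripper":0},{"x":0,"y":0,"z":0,"ax":0,"ay":0.338,"az":0,"gripper":0}]' 90
python3 - <<'E'
from h import *
o=ctrl.get_obs();print(o['joints'].round(1),o['ft_force'])
totool([.5713,-.2432,.289]);totool([.5713,-.2432,.175]);totool([.5713,-.2432,.160])
c2,im2=shot('scene','s9');c,im=shot('wrist','w9')
G=np.array([.5616,-.246,.2891])+[-.0083,-.001,.0108]
print(proj(c2,[G+[0,0,.02],G+[0,0,-.146]]))
cv2.imwrite('pics/s9.png',np.hstack([cv2.resize(im2[80:220,230:370],(420,420)),cv2.resize(im[100:340,220:420],(350,420))])[:,:,::-1])
E
```

```text
clock: 25.68
tcp_pos: [0.5617, -0.2451, 0.2872]
orientation: [[0.937, 0.122, 0.327], [0.115, -0.993, 0.04], [0.329, -0.0, -0.944]]
ft_force: [0.7, 1.1, -0.6]
opening: 0.0209
[-23.1  18.3  60.1 109.4 -36.9  51.7 -28.3] [ 0.71484107  1.10955111 -0.60449681]
tool shift [ 0.0098 -0.0007  0.0016]
tool shift [-0.0278 -0.0007  0.1092]
tool shift [-0.0327 -0.0007  0.1234]
[[279.97917234 103.06930996]
 [284.09276351 152.92362743]]
```

View pics/s9.png

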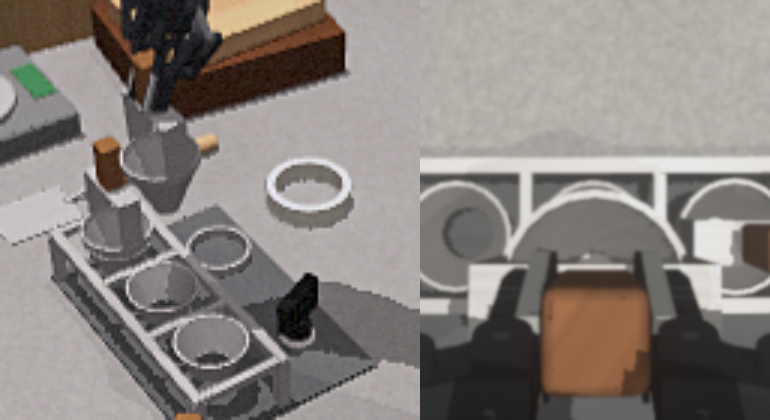

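The held strainer is now upright in the scene crop, parallel to A in seat 3. I'll lower it with the tool tilted.

```bash
python3 -m crank '[{"x":0.01,"y":-0.0007,"z":0.0016,"ax":0,"ay":0,"az":0,"gripper":0},{"x":-0.002,"y":-0.0007,"z":0.036,"ax":0,"ay":0,"az":0,"gripper":0},{"x":-0.015,"y":-0.0007,"z":0.073,"ax":0,"ay":0,"az":0,"gripper":0},{"x":-0.0278,"y":-0.0007,"z":0.1092,"ax":0,"ay":0,"az":0,"gripper":0},{"x":-0.0278,"y":-0.0007,"z":0.1092,"ax":0,"ay":0,"az":0,"gripper":0}]'
python3 - <<'E'
from h import *
o=ctrl.get_obs();print(o['torque'],o['ft_force']);totool([.5713,-.2432,.160])
E
```

```text
clock: 26.4
tcp_pos: [0.5706, -0.2426, 0.1729]
orientation: [[0.938, 0.122, 0.324], [0.115, -0.993, 0.042], [0.326, -0.002, -0.945]]
ft_force: [0.5, 0.3, -1.1]
opening: 0.021
[-0.0597844   0.43710862  0.00259417] [ 0.52672288  0.25891318 -1.06283858]
tool shift [-0.0037  0.0007  0.0124]
```

```bash
python3 -m crank '[{"x":-0.002,"y":0.0007,"z":0.006,"ax":0,"ay":0,"az":0,"gripper":0},{"x":-0.003,"y":0.0007,"z":0.009,"ax":0,"ay":0,"az":0,"gripper":0},{"x":-0.003,"y":0.0007,"z":0.009,"ax":0,"ay":0,"az":0,"gripper":0}]'
python3 - <<'E'
from h import *
o=ctrl.get_obs();print(o['torque'],o['ft_force']);totool([.5713,-.2432,.160])
E
```

```text
clock: 26.78
tcp_pos: [0.5724, -0.2443, 0.1671]
orientation: [[0.936, 0.122, 0.33], [0.115, -0.993, 0.04], [0.333, 0.0, -0.943]]
ft_force: [0.1, -0.3, -1.1]
opening: 0.0213
[-0.09047434  0.40149977  0.02084259] [ 0.07817097 -0.27897656 -1.07899995]
tool shift [-0.0032 -0.0013  0.0064]
```

```bash
python3 -m crank '[{"x":-0.001,"y":0,"z":0.003,"ax":0,"ay":0,"az":0,"gripper":0},{"x":-0.002,"y":0,"z":0.005,"ax":0,"ay":0,"az":0,"gripper":0},{"x":-0.002,"y":0,"z":0.005,"ax":0,"ay":0,"az":0,"gripper":0}]'
python3 - <<'E'
from h import *
o=ctrl.get_obs();print(o['torque'],o['ft_force']);totool([.5713,-.2432,.160])
E
```

```text
clock: 27.15
tcp_pos: [0.5715, -0.2443, 0.1608]
orientation: [[0.936, 0.121, 0.329], [0.114, -0.993, 0.04], [0.331, -0.0, -0.943]]
ft_force: [-0.8, -0.1, -1.3]
opening: 0.0214
[-0.09394604  0.44410185 -0.03164008] [-0.77950865 -0.09883089 -1.34885076]
tool shift [-0.0003 -0.0011  0.0007]
```

```bash
python3 -m crank '[{"x":-0.001,"y":0,"z":0.002,"ax":0,"ay":0,"az":0,"gripper":0},{"x":-0.0015,"y":0,"z":0.0045,"ax":0,"ay":0,"az":0,"gripper":0},{"x":-0.0015,"y":0,"z":0.0045,"ax":0,"ay":0,"az":0,"gripper":0}]'
python3 - <<'E'
from h import *
o=ctrl.get_obs();print(o['torque'],o['ft_force'])
E
```

```text
clock: 27.52
tcp_pos: [0.5716, -0.2443, 0.1559]
orientation: [[0.937, 0.121, 0.329], [0.115, -0.993, 0.04], [0.331, -0.0, -0.944]]
ft_force: [0.0, -0.5, -1.2]
opening: 0.0206
[-0.01492122  0.42041769 -0.02089771] [ 0.0208281  -0.52561764 -1.20916874]
```

```bash
for i in 1 2; do python3 -m crank '[{"x":-0.0005,"y":0,"z":0.0015,"ax":0,"ay":0,"az":0,"gripper":0},{"x":-0.001,"y":0,"z":0.003,"ax":0,"ay":0,"az":0,"gripper":0},{"x":-0.001,"y":0,"z":0.003,"ax":0,"ay":0,"az":0,"gripper":0}]' | grep -E "tcp|ft_"; done
python3 - <<'E'
from h import *
o=ctrl.get_obs();print(o['torque'],o['ft_force'])
E
```

```text
tcp_pos: [0.5716, -0.2443, 0.1528]
ft_force: [-0.3, -0.5, -2.3]
tcp_pos: [0.5717, -0.2443, 0.1497]
ft_force: [0.0, -0.1, -0.9]
[-0.06313022  0.46099022  0.04227552] [ 0.02753925 -0.09137719 -0.93765746]
```

```bash
for i in 1 2; do python3 -m crank '[{"x":-0.0005,"y":0,"z":0.0015,"ax":0,"ay":0,"az":0,"gripper":0},{"x":-0.001,"y":0,"z":0.003,"ax":0,"ay":0,"az":0,"gripper":0},{"x":-0.001,"y":0,"z":0.003,"ax":0,"ay":0,"az":0,"gripper":0}]' | grep -E "tcp|ft_"; done
python3 - <<'E'
from h import *
o=ctrl.get_obs();print(o['torque'],o['ft_force'])
c2,im2=shot('scene','s10');c,im=shot('wrist','w10')
cv2.imwrite('pics/s10.png',np.hstack([cv2.resize(im2[80:220,230:370],(420,420)),cv2.resize(im[100:340,220:420],(350,420))])[:,:,::-1])
E
```

```text
tcp_pos: [0.572, -0.2439, 0.1466]
ft_force: [1.0, 0.7, -1.6]
tcp_pos: [0.5721, -0.2437, 0.1451]
ft_force: [-5.6, 4.6, 15.3]
[1.31703317 1.01063867 0.35005324] [-5.62852901  4.64469914 15.32419537]
```

View pics/s10.png

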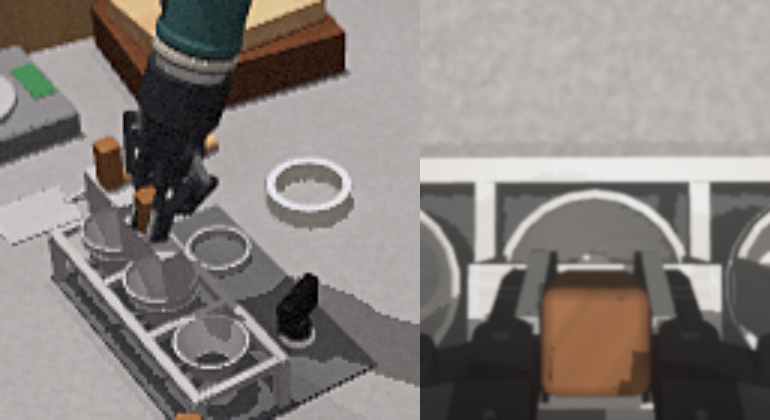

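Contact at 15 N: strainer B is inside seat 2 with its rim at seat level. I'll press slightly more, release, rise and check.

```bash
python3 -m crank '[{"x":-0.001,"y":0,"z":0.0025,"ax":0,"ay":0,"az":0,"gripper":0},{"x":-0.001,"y":0,"z":0.0025,"ax":0,"ay":0,"az":0,"gripper":0}]'
python3 -m crank '[{"x":0,"y":0,"z":-0.002,"ax":0,"ay":0,"az":0,"gripper":0},{"x":0,"y":0,"z":-0.002,"ax":0,"ay":0,"az":0,"gripper":0.45},{"x":0,"y":0,"z":-0.002,"ax":0,"ay":0,"az":0,"gripper":1},{"x":0,"y":0,"z":-0.002,"ax":0,"ay":0,"az":0,"gripper":1},{"x":0,"y":0,"z":-0.002,"ax":0,"ay":0,"az":0,"gripper":1},{"x":0,"y":0,"z":-0.002,"ax":0,"ay":0,"az":0,"gripper":1},{"x":0.0,"y":0,"z":-0.05,"ax":0,"ay":0,"az":0,"gripper":1},{"x":0.0,"y":0,"z":-0.1,"ax":0,"ay":0,"az":0,"gripper":1},{"x":0.0,"y":0,"z":-0.15,"ax":0,"ay":-0.15,"az":0,"gripper":1},{"x":0.0,"y":0,"z":-0.2,"ax":0,"ay":-0.338,"az":0,"gripper":1},{"x":0.0,"y":0,"z":-0.2,"ax":0,"ay":-0.338,"az":0,"gripper":1},{"x":0.0,"y":0,"z":-0.2,"ax":0,"ay":-0.338,"az":0,"gripper":1}]'
python3 - <<'E'
from h import *
o=ctrl.get_obs();print(o['joints'].round(1),o['ft_force'])
c2,im2=shot('scene','s11');c,im=shot('wrist','w11')
cv2.imwrite('pics/s11.png',np.hstack([cv2.resize(im2[80:220,230:370],(420,420)),cv2.resize(im[20:260,150:350],(350,420))])[:,:,::-1])
E
```

```text
clock: 29.38
tcp_pos: [0.5722, -0.2439, 0.1447]
orientation: [[0.935, 0.122, 0.333], [0.113, -0.993, 0.046], [0.336, -0.005, -0.942]]
ft_force: [-15.9, 8.5, 35.3]
opening: 0.0209
clock: 30.88
tcp_pos: [0.5057, -0.2521, 0.3288]
orientation: [[0.993, 0.122, -0.0], [0.122, -0.993, 0.001], [-0.0, -0.001, -1.0]]
ft_force: [-0.6, 0.7, -0.3]
opening: 0.0853
[-27.   21.7  65.6 100.2 -20.8  71.6 -39.2] [-0.57288944  0.71865389 -0.33383382]
```

View pics/s11.png

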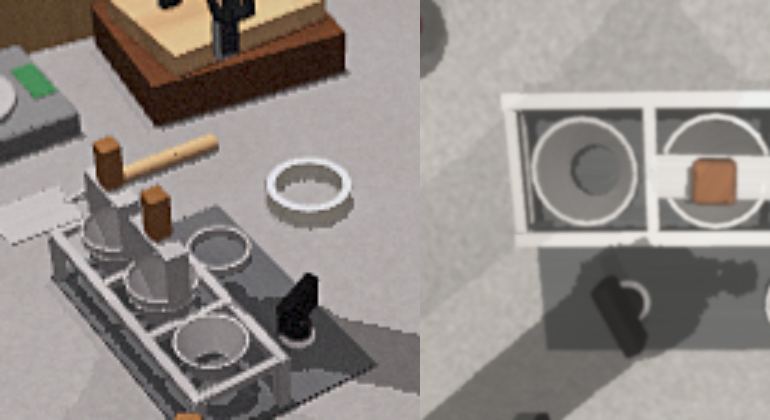

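Both strainers stand upright at matching heights, with seat 1 still empty. The knob wing in the wrist crop runs from (600,285) to (640,350). Next I'll verify the seating numerically and go to strainer C.

Run:
```python
from h import *
np.set_printoptions(precision=1,suppress=True)
B=[[.5635,-.2443],[.575,-.3335]]
c,im=load('w11');c2,im2=load('s11')
hs=lambda im:cv2.cvtColor(im,cv2.COLOR_RGB2HSV)
for n,c_,i_ in(('w',c,im),('s',c2,im2)):
    h=hs(i_);m=((h[...,0]<16)&(h[...,1]>90)&(h[...,2]>15)).astype(np.uint8)
    nn,l,st,ce=cv2.connectedComponentsWithStats(m)
    for b in B:
        p=proj(c_,[b+[.191],b+[.141]]);k=[st[i] for i in range(1,nn) if st[i][4]>60 and np.linalg.norm(ce[i]-p.mean(0))<20]
        print(n,p.ravel(),k)
np.set_printoptions(precision=4,suppress=True)
totool([.5708,.3564,.31],-101)
```

```text
w [319.2 123.  319.4 119.8] [array([306, 111,  24,  26, 590], dtype=int32)]
w [424.8 122.6 409.4 119.4] [array([412, 111,  25,  25, 580], dtype=int32)]
s [280.2 144.2 281.5 158. ] [array([261, 126,  42,  18, 225], dtype=int32), array([277, 142,  10,  19, 146], dtype=int32)]
s [264.3 127.8 266.  141.5] [array([261, 126,  42,  18, 225], dtype=int32)]
tool shift [ 0.1387 -0.5963  0.0191]
tool y now -83.09 world turn -17.91 -> az 0.3126 j7 -39.2
```

```bash
python3 -m crank '[{"x":0.0,"y":-0.05,"z":0,"ax":0,"ay":0,"az":0.05,"gripper":1},{"x":0.139,"y":-0.596,"z":0.019,"ax":0,"ay":0,"az":0.312,"gripper":1},{"x":0.139,"y":-0.596,"z":0.019,"ax":0,"ay":0,"az":0.312,"gripper":1},{"x":0.139,"y":-0.596,"z":0.019,"ax":0,"ay":0,"az":0.312,"gripper":1},{"x":0.139,"y":-0.596,"z":0.019,"ax":0,"ay":0,"az":0.312,"gripper":1},{"x":0.139,"y":-0.596,"z":0.019,"ax":0,"ay":0,"az":0.312,"gripper":1},{"x":0.139,"y":-0.596,"z":0.019,"ax":0,"ay":0,"az":0.312,"gripper":1},{"x":0.139,"y":-0.596,"z":0.019,"ax":0,"ay":0,"az":0.312,"gripper":1},{"x":0.139,"y":-0.596,"z":0.019,"ax":0,"ay":0,"az":0.312,"gripper":1},{"x":0.139,"y":-0.596,"z":0.019,"ax":0,"ay":0,"az":0.312,"gripper":1},{"x":0.139,"y":-0.596,"z":0.019,"ax":0,"ay":0,"az":0.312,"gripper":1},{"x":0.139,"y":-0.596,"z":0.019,"ax":0,"ay":0,"az":0.312,"gripper":1},{"x":0.139,"y":-0.596,"z":0.019,"ax":0,"ay":0,"az":0.312,"gripper":1},{"x":0.139,"y":-0.596,"z":0.019,"ax":0,"ay":0,"az":0.312,"gripper":1}]' 100
python3 blk.py w12
```

```text
clock: 32.72
tcp_pos: [0.5719, 0.3544, 0.311]
orientation: [[0.981, -0.192, 0.0], [-0.192, -0.981, 0.001], [-0.0, -0.001, -1.0]]
ft_force: [0.1, -0.4, 0.0]
opening: 0.0853
[ -74.3   37.2   64.1   86.   -33.9   78.  -108.8]
[ 300  210   55   45 1132] [array([71, 56, 47], dtype=uint8), array([93, 69, 54], dtype=uint8), array([94, 70, 55], dtype=uint8), array([95, 70, 55], dtype=uint8), array([94, 69, 53], dtype=uint8), array([90, 67, 52], dtype=uint8), array([106, 103, 100], dtype=uint8), array([101,  99,  95], dtype=uint8), array([98, 95, 92], dtype=uint8)]
width 0.019663131815208967 block [0.5565 0.3448 0.217 ]
tool shift [-0.0131  0.0128  0.094 ]
tool y now -101.02 world turn 0.02 -> az -0.0003 j7 -108.8
```

```bash
python3 - <<'E'
from h import *
c,im=load('w12');h=cv2.cvtColor(im,cv2.COLOR_RGB2HSV);m=((h[...,0]<14)&(h[...,1]>90)&(h[...,2]>15))
for v in range(188,258,5): x=np.nonzero(m[v,285:365])[0]+285; print(v,x.min() if len(x) else 0,x.max() if len(x) else 0,len(x),im[v,318])
E
python3 blk2.py w12 301 334 235
```

```text
188 0 0 0 [162 158 154]
193 0 0 0 [84 72 63]
198 0 0 0 [71 57 47]
203 0 0 0 [69 55 45]
208 0 0 0 [66 53 45]
213 301 329 29 [88 67 52]
218 300 330 31 [93 69 54]
223 301 329 29 [93 69 54]
228 301 329 29 [94 69 54]
233 301 330 30 [95 70 54]
238 302 348 47 [90 67 52]
243 326 352 27 [116 113 110]
248 324 354 8 [103 101  98]
253 324 325 2 [98 96 93]
width 0.021984906388711763
[0.5739 0.3566 0.217 ]
tool shift [ 0.0017 -0.0021  0.094 ]
tool y now -101.02 world turn 0.02 -> az -0.0003 j7 -108.8
```

```bash
python3 blk2.py w12 300 332 240; python3 -c "
from h import *
c,im=load('w12');print(im[225,294:340].max(1));print(im[205:246:2,310].tolist())"
```

```text
width 0.021425849045652604
[0.5705 0.3583 0.217 ]
tool shift [-0.0019 -0.0031  0.094 ]
tool y now -101.02 world turn 0.02 -> az -0.0003 j7 -108.8
[100 101 101 102  99  90  86  91  94  94  93  91  93  93  93  95  94  94
  94  93  92  92  93  93  93  95  94  95  95  95  96  95  95  93  90  86
  85 103 141 163 166 166 167 168 169 170]
[[68, 54, 45], [69, 55, 45], [70, 55, 46], [80, 61, 49], [90, 67, 52], [94, 70, 53], [94, 70, 54], [92, 68, 52], [93, 68, 53], [95, 70, 54], [94, 69, 53], [94, 69, 54], [93, 68, 53], [92, 68, 53], [92, 68, 53], [93, 68, 53], [92, 68, 53], [88, 69, 55], [93, 87, 83], [97, 94, 91], [99, 96, 94]]
```

```bash
python3 -m crank '[{"x":-0.002,"y":-0.003,"z":0.03,"ax":0,"ay":0,"az":0,"gripper":1},{"x":-0.002,"y":-0.003,"z":0.06,"ax":0,"ay":0,"az":0,"gripper":1},{"x":-0.002,"y":-0.003,"z":0.092,"ax":0,"ay":0,"az":0,"gripper":1},{"x":-0.002,"y":-0.003,"z":0.092,"ax":0,"ay":0,"az":0,"gripper":1},{"x":-0.002,"y":-0.003,"z":0.092,"ax":0,"ay":0,"az":0,"gripper":0},{"x":-0.002,"y":-0.003,"z":0.092,"ax":0,"ay":0,"az":0,"gripper":0},{"x":-0.002,"y":-0.003,"z":0.092,"ax":0,"ay":0,"az":0,"gripper":0},{"x":-0.002,"y":-0.003,"z":0.092,"ax":0,"ay":0,"az":0,"gripper":0},{"x":-0.002,"y":-0.003,"z":0.092,"ax":0,"ay":0,"az":0,"gripper":0},{"x":-0.002,"y":-0.003,"z":0.092,"ax":0,"ay":0,"az":0,"gripper":0}]' 100
python3 -m crank '[{"x":0,"y":0,"z":-0.01,"ax":0,"ay":0,"az":0,"gripper":0},{"x":0,"y":0,"z":-0.02,"ax":0,"ay":0,"az":0,"gripper":0},{"x":0,"y":0,"z":-0.028,"ax":0,"ay":0,"az":0,"gripper":0},{"x":0,"y":0,"z":-0.028,"ax":0,"ay":0,"az":0,"gripper":0}]'
python3 -c "
from h import *
c,im=shot('wrist','w13');print(ctrl.get_obs()['torque'],im[195:320:4,320].tolist())"
python3 -m crank '[{"x":-0.015,"y":0,"z":0,"ax":0,"ay":0,"az":0,"gripper":0},{"x":-0.03,"y":0,"z":0,"ax":0,"ay":0,"az":0,"gripper":0},{"x":-0.045,"y":0,"z":0,"ax":0,"ay":0,"az":0,"gripper":0},{"x":-0.06,"y":0,"z":0,"ax":0,"ay":0,"az":0,"gripper":0},{"x":-0.075,"y":0,"z":0,"ax":0,"ay":0,"az":0,"gripper":0},{"x":-0.09,"y":0,"z":0,"ax":0,"ay":0,"az":0,"gripper":0},{"x":-0.1,"y":0,"z":0,"ax":0,"ay":0,"az":0,"gripper":0},{"x":-0.1,"y":0,"z":-0.02,"ax":0,"ay":0,"az":0,"gripper":0},{"x":-0.1,"y":0,"z":-0.05,"ax":0,"ay":0,"az":0,"gripper":0},{"x":-0.1,"y":0,"z":-0.07,"ax":0,"ay":0,"az":0,"gripper":0},{"x":-0.1,"y":0,"z":-0.07,"ax":0,"ay":0,"az":0,"gripper":0}]'
python3 -c "
from h import *
c,im=shot('wrist','w14');o=ctrl.get_obs();print(o['joints'].round(1),o['torque'],im[195:320:4,320].tolist())
totool([.50,0,.32],-83);totool([.552,-.155,.31],-83)"
```

```text
clock: 34.02
tcp_pos: [0.5705, 0.3593, 0.2195]
orientation: [[0.982, -0.189, 0.001], [-0.189, -0.982, 0.001], [0.001, -0.001, -1.0]]
ft_force: [-1.0, -1.1, 5.1]
opening: 0.0209
clock: 34.52
tcp_pos: [0.5705, 0.3595, 0.2474]
orientation: [[0.982, -0.189, 0.001], [-0.189, -0.982, 0.001], [0.001, -0.001, -1.0]]
ft_force: [-0.8, 0.6, -2.0]
opening: 0.0206
[-0.00952937  0.03520597 -0.01356523] [[208, 202, 196], [207, 202, 196], [171, 167, 162], [125, 122, 118], [124, 121, 117], [124, 121, 117], [123, 120, 116], [122, 120, 116], [110, 107, 104], [116, 113, 110], [84, 74, 66], [65, 50, 39], [65, 49, 39], [65, 49, 39], [65, 49, 39], [64, 48, 38], [62, 46, 35], [62, 46, 35], [63, 46, 35], [62, 45, 34], [59, 44, 33], [60, 43, 33], [77, 54, 38], [87, 61, 44], [92, 65, 45], [92, 64, 45], [91, 63, 44], [89, 61, 43], [90, 62, 43], [91, 62, 44], [90, 62, 43], [91, 62, 43]]
clock: 35.95
tcp_pos: [0.4732, 0.3783, 0.3185]
orientation: [[0.982, -0.19, 0.003], [-0.19, -0.982, 0.002], [0.002, -0.003, -1.0]]
ft_force: [-0.1, -0.2, -2.1]
opening: 0.0206
[ -89.8   30.7   69.5   95.8  -29.8   74.6 -115.6] [-0.04159188 -0.00058312  0.00747318] [[139, 136, 132], [138, 136, 132], [137, 134, 131], [104, 101, 99], [101, 98, 96], [100, 98, 95], [101, 98, 96], [100, 97, 95], [93, 90, 88], [121, 117, 115], [88, 78, 71], [68, 52, 43], [68, 51, 41], [68, 51, 40], [68, 51, 40], [67, 51, 40], [67, 50, 40], [67, 49, 38], [67, 49, 38], [66, 48, 37], [62, 45, 35], [64, 47, 35], [81, 57, 41], [92, 65, 46], [97, 68, 48], [96, 67, 47], [96, 66, 47], [95, 66, 48], [95, 66, 47], [96, 67, 48], [97, 68, 48], [97, 67, 48]]
tool shift [ 0.0988  0.3661 -0.0033]
tool y now -100.92 world turn 17.92 -> az -0.3127 j7 -115.6
tool shift [0.1792 0.5085 0.0066]
tool y now -100.92 world turn 17.92 -> az -0.3127 j7 -115.6
```

The profile is unchanged after draw-off, so there is no tilt. B probably clipped the empty peg's upturned tip on its way out: the cone's bottom was at about 0.20 and the tip at 0.213. This time I'll carry 70 mm higher.

```bash
python3 -m crank '[{"x":0,"y":0,"z":-0.035,"ax":0,"ay":0,"az":0,"gripper":0},{"x":0,"y":0,"z":-0.07,"ax":0,"ay":0,"az":0,"gripper":0},{"x":0.0,"y":0.03,"z":-0.07,"ax":0,"ay":0,"az":0,"gripper":0},{"x":0.01,"y":0.07,"z":-0.07,"ax":0,"ay":0,"az":0,"gripper":0},{"x":0.03,"y":0.12,"z":-0.07,"ax":0,"ay":0,"az":0,"gripper":0},{"x":0.05,"y":0.17,"z":-0.07,"ax":0,"ay":0,"az":0,"gripper":0},{"x":0.07,"y":0.22,"z":-0.07,"ax":0,"ay":0,"az":-0.05,"gripper":0},{"x":0.085,"y":0.27,"z":-0.07,"ax":0,"ay":0,"az":-0.1,"gripper":0},{"x":0.099,"y":0.32,"z":-0.07,"ax":0,"ay":0,"az":-0.15,"gripper":0},{"x":0.115,"y":0.366,"z":-0.05,"ax":0,"ay":0,"az":-0.2,"gripper":0},{"x":0.135,"y":0.41,"z":-0.03,"ax":0,"ay":0,"az":-0.25,"gripper":0},{"x":0.155,"y":0.45,"z":-0.01,"ax":0,"ay":0,"az":-0.3,"gripper":0},{"x":0.17,"y":0.485,"z":0,"ax":0,"ay":0,"az":-0.313,"gripper":0},{"x":0.179,"y":0.508,"z":0.007,"ax":0,"ay":0,"az":-0.313,"gripper":0},{"x":0.179,"y":0.508,"z":0.007,"ax":0,"ay":0,"az":-0.313,"gripper":0},{"x":0.179,"y":0.508,"z":0.007,"ax":0,"ay":0,"az":-0.313,"gripper":0}]'
python3 -c "
from h import *
c,im=shot('wrist','w15');o=ctrl.get_obs();print(o['joints'].round(1),o['torque'],im[195:320:4,320].max(1).tolist())
totool([.552,-.155,.1575],-83)"
```

```text
clock: 38.0
tcp_pos: [0.5515, -0.1535, 0.3089]
orientation: [[0.992, 0.123, -0.001], [0.123, -0.992, 0.001], [-0.001, -0.001, -1.0]]
ft_force: [0.2, 0.3, -1.4]
opening: 0.0207
[-36.5  24.2  65.  100.7 -23.2  70.2 -48.2] [ 0.0082716   0.02444828 -0.00748801] [168, 167, 166, 111, 108, 108, 109, 108, 99, 123, 91, 70, 70, 70, 69, 68, 70, 68, 69, 69, 63, 66, 84, 95, 100, 100, 99, 99, 99, 100, 101, 102]
tool shift [0.0002 0.0021 0.1517]
tool y now -82.88 world turn -0.12 -> az 0.002 j7 -48.2
```

Same profile, so it is still upright. Lowering into seat 1.

```bash
python3 -m crank '[{"x":0,"y":0.001,"z":0.04,"ax":0,"ay":0,"az":0,"gripper":0},{"x":0,"y":0.001,"z":0.08,"ax":0,"ay":0,"az":0,"gripper":0},{"x":0,"y":0.001,"z":0.11,"ax":0,"ay":0,"az":0,"gripper":0},{"x":0,"y":0.001,"z":0.13,"ax":0,"ay":0,"az":0,"gripper":0},{"x":0,"y":0.001,"z":0.14,"ax":0,"ay":0,"az":0,"gripper":0},{"x":0,"y":0.001,"z":0.14,"ax":0,"ay":0,"az":0,"gripper":0}]'
python3 -m crank '[{"x":0,"y":0,"z":0.004,"ax":0,"ay":0,"az":0,"gripper":0},{"x":0,"y":0,"z":0.008,"ax":0,"ay":0,"az":0,"gripper":0},{"x":0,"y":0,"z":0.01,"ax":0,"ay":0,"az":0,"gripper":0},{"x":0,"y":0,"z":0.01,"ax":0,"ay":0,"az":0,"gripper":0}]'
```

```text
clock: 38.8
tcp_pos: [0.552, -0.1551, 0.1696]
orientation: [[0.992, 0.123, 0.0], [0.123, -0.992, -0.0], [0.0, 0.0, -1.0]]
ft_force: [-0.7, -0.4, -0.9]
opening: 0.0205
clock: 39.3
tcp_pos: [0.552, -0.1545, 0.1595]
orientation: [[0.992, 0.123, 0.0], [0.123, -0.992, 0.002], [0.0, -0.002, -1.0]]
ft_force: [0.4, 2.7, -0.9]
opening: 0.0208
```

```bash
python3 -m crank '[{"x":0,"y":0,"z":0.002,"ax":0,"ay":0,"az":0,"gripper":0},{"x":0,"y":-0.0005,"z":0.004,"ax":0,"ay":0,"az":0,"gripper":0},{"x":0,"y":-0.0005,"z":0.004,"ax":0,"ay":0,"az":0,"gripper":0}]'
```

```text
clock: 39.67
tcp_pos: [0.5522, -0.1538, 0.1568]
orientation: [[0.992, 0.123, 0.001], [0.123, -0.992, 0.003], [0.001, -0.003, -1.0]]
ft_force: [-1.9, 5.3, 11.8]
opening: 0.0208
```

```bash
python3 -m crank '[{"x":0,"y":0,"z":0.001,"ax":0,"ay":0,"az":0,"gripper":0},{"x":0,"y":0,"z":-0.001,"ax":0,"ay":0,"az":0,"gripper":0},{"x":0,"y":0,"z":-0.001,"ax":0,"ay":0,"az":0,"gripper":1},{"x":0,"y":0,"z":-0.001,"ax":0,"ay":0,"az":0,"gripper":1},{"x":0,"y":0,"z":-0.001,"ax":0,"ay":0,"az":0,"gripper":1},{"x":0,"y":0,"z":-0.001,"ax":0,"ay":0,"az":0,"gripper":1},{"x":0,"y":0,"z":-0.04,"ax":0,"ay":0,"az":0,"gripper":1},{"x":0,"y":0,"z":-0.09,"ax":0,"ay":0,"az":0,"gripper":1},{"x":0,"y":0,"z":-0.14,"ax":0,"ay":0,"az":0,"gripper":1},{"x":-0.05,"y":-0.03,"z":-0.15,"ax":0,"ay":0,"az":0,"gripper":1},{"x":-0.11,"y":-0.06,"z":-0.15,"ax":0,"ay":0,"az":0,"gripper":1},{"x":-0.11,"y":-0.13,"z":-0.15,"ax":0,"ay":0,"az":0,"gripper":1},{"x":-0.1,"y":-0.18,"z":-0.15,"ax":0,"ay":0,"az":0,"gripper":1},{"x":-0.1,"y":-0.21,"z":-0.15,"ax":0,"ay":0,"az":0,"gripper":1},{"x":-0.1,"y":-0.21,"z":-0.15,"ax":0,"ay":0,"az":0,"gripper":1},{"x":-0.1,"y":-0.21,"z":-0.15,"ax":0,"ay":0,"az":0,"gripper":1}]'
python3 - <<'E'
from h import *
o=ctrl.get_obs();print(o['joints'].round(1),o['ft_force'])
c2,im2=shot('top','t16');c,im=shot('wrist','w16')
cv2.imwrite('pics/w16.png',np.vstack([im[:300],cv2.resize(im2[170:270,280:480],(600,300))[:, :].copy() if 0 else np.hstack([cv2.resize(im2[170:270,280:480],(560,280)),np.zeros((280,80,3),np.uint8)])])[:,:,::-1])
E
```

```text
clock: 41.68
tcp_pos: [0.4269, 0.0404, 0.3055]
orientation: [[0.993, 0.122, 0.0], [0.122, -0.993, -0.0], [0.0, 0.0, -1.0]]
ft_force: [0.5, -0.3, 0.3]
opening: 0.0853
[-73.7  -5.8  62.2 118.5   5.7  64.3 -97.1] [ 0.53649509 -0.25746247  0.34710695]
```

View pics/w16.png

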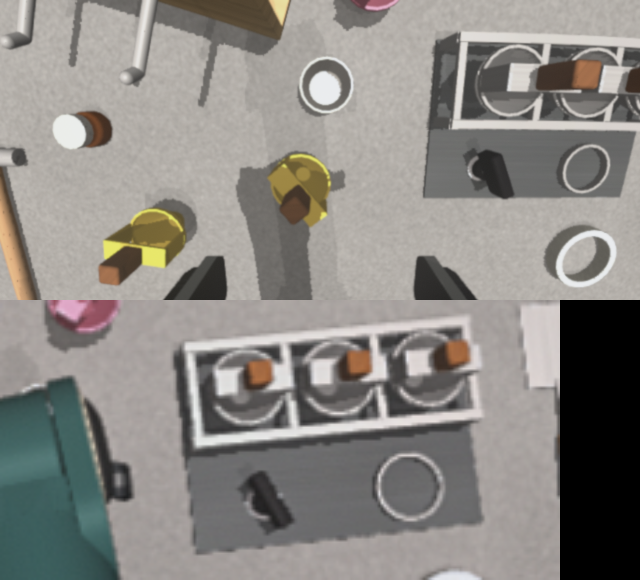

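All three strainers sit in seats 3, 2 and 1, with block tops at (258,373), (357,362) and (456,352) in the top crop. The wing is turned, and the cup rim is at (326.5,85) in the wrist view with radius about 26 px.

Run:
```python
from h import *
np.set_printoptions(precision=4,suppress=True)
c,im=load('w16')
g=cv2.cvtColor(im[45:125,285:370],cv2.COLOR_RGB2GRAY)
h=cv2.HoughCircles(cv2.medianBlur(g,3),cv2.HOUGH_GRADIENT,1,40,param1=120,param2=15,minRadius=22,maxRadius=30);print(h)
u=h[0,0,:2]+[285,45]; p=onz(c,[u],.075)[0]; e=onz(c,[u+[h[0,0,2],0]],.075)[0]; print('cup',p,'rad',np.linalg.norm(e-p)); print('manual',onz(c,[[326.5,85]],.075))
m=(g>200);ys,xs=np.nonzero(m);print(onz(c,[[xs.mean()+285,ys.mean()+45]],.005))
print('yellow',onz(c,[[303,180],[295,205]],.1))
totool([p[0],p[1],.10],-83);totool([p[0],p[1],.034],-83)
```

```text
[[[41.5 39.5 27.8]]]
cup [0.522  0.0441 0.075 ] rad 0.030483743314453533
manual [[0.5215 0.044  0.075 ]]
[[0.5231 0.0443 0.005 ]]
yellow [[0.4181 0.0577 0.1   ]
 [0.3881 0.0636 0.1   ]]
tool shift [0.0948 0.0071 0.2055]
tool y now -83.13 world turn 0.13 -> az -0.0023 j7 -97.1
tool shift [0.0948 0.0071 0.2715]
tool y now -83.13 world turn 0.13 -> az -0.0023 j7 -97.1
```

```bash
python3 -m crank '[{"x":0.05,"y":0.007,"z":0.04,"ax":0,"ay":0,"az":0,"gripper":1},{"x":0.0948,"y":0.007,"z":0.09,"ax":0,"ay":0,"az":0,"gripper":1},{"x":0.0948,"y":0.007,"z":0.14,"ax":0,"ay":0,"az":0,"gripper":1},{"x":0.0948,"y":0.007,"z":0.19,"ax":0,"ay":0,"az":0,"gripper":1},{"x":0.0948,"y":0.007,"z":0.2,"ax":0,"ay":0,"az":0,"gripper":1},{"x":0.0948,"y":0.007,"z":0.23,"ax":0,"ay":0,"az":0,"gripper":1},{"x":0.0948,"y":0.007,"z":0.255,"ax":0,"ay":0,"az":0,"gripper":1},{"x":0.0948,"y":0.007,"z":0.2715,"ax":0,"ay":0,"az":0,"gripper":1},{"x":0.0948,"y":0.007,"z":0.2715,"ax":0,"ay":0,"az":0,"gripper":1}]' 25
python3 -m crank '[{"x":0,"y":0,"z":0,"ax":0,"ay":0,"az":0,"gripper":0},{"x":0,"y":0,"z":0,"ax":0,"ay":0,"az":0,"gripper":0},{"x":0,"y":0,"z":0,"ax":0,"ay":0,"az":0,"gripper":0},{"x":0,"y":0,"z":0,"ax":0,"ay":0,"az":0,"gripper":0},{"x":0,"y":0,"z":0,"ax":0,"ay":0,"az":0,"gripper":0},{"x":0,"y":0,"z":0,"ax":0,"ay":0,"az":0,"gripper":0}]' 25
python3 -c "
from h import *
print(ctrl.get_obs()['joints'].round(1))"
```

```text
clock: 42.9
tcp_pos: [0.5221, 0.0458, 0.0347]
orientation: [[0.993, 0.122, 0.001], [0.122, -0.993, 0.0], [0.001, -0.0, -1.0]]
ft_force: [-0.8, -0.8, 0.6]
opening: 0.0859
clock: 43.65
tcp_pos: [0.5229, 0.0459, 0.0355]
orientation: [[0.992, 0.122, 0.003], [0.122, -0.992, 0.001], [0.003, -0.0, -1.0]]
ft_force: [-1.0, -1.0, 6.1]
opening: 0.0583
[-43.5  39.6  45.2 118.6 -44.6  40.2 -51.7]
```

```bash
python3 -m crank '[{"x":0,"y":0,"z":-0.03,"ax":0,"ay":0,"az":0,"gripper":0},{"x":0,"y":0,"z":-0.075,"ax":0,"ay":0,"az":0,"gripper":0},{"x":0,"y":0,"z":-0.12,"ax":0,"ay":0,"az":0,"gripper":0},{"x":-0.03,"y":0.045,"z":-0.13,"ax":0,"ay":0,"az":0,"gripper":0},{"x":-0.06,"y":0.09,"z":-0.13,"ax":0,"ay":0,"az":0,"gripper":0},{"x":-0.09,"y":0.136,"z":-0.13,"ax":0,"ay":0,"az":0,"gripper":0},{"x":-0.094,"y":0.19,"z":-0.13,"ax":0,"ay":0,"az":0,"gripper":0},{"x":-0.098,"y":0.24,"z":-0.13,"ax":0,"ay":0,"az":0,"gripper":0},{"x":-0.1,"y":0.29,"z":-0.13,"ax":0,"ay":0,"az":0,"gripper":0},{"x":-0.103,"y":0.34,"z":-0.13,"ax":0,"ay":0,"az":0,"gripper":0},{"x":-0.105,"y":0.368,"z":-0.13,"ax":0,"ay":0,"az":0,"gripper":0},{"x":-0.105,"y":0.368,"z":-0.13,"ax":0,"ay":0,"az":0,"gripper":0},{"x":-0.105,"y":0.368,"z":-0.13,"ax":0,"ay":0,"az":0,"gripper":0}]'
python3 - <<'E'
from h import *
o=ctrl.get_obs();print(o['joints'].round(1),o['torque'])
totool([.4636,-.3323,.045],-83)
E
```

```text
clock: 45.28
tcp_pos: [0.4625, -0.3312, 0.164]
orientation: [[0.992, 0.123, -0.0], [0.123, -0.992, 0.001], [0.0, -0.001, -1.0]]
ft_force: [0.1, 0.7, -2.2]
opening: 0.0582
[ -8.4  32.4  54.8 109.4 -32.3  55.2 -21.4] [ 0.06054409 -0.03756227 -0.00694378]
tool shift [0.001  0.0014 0.119 ]
tool y now -82.95 world turn -0.05 -> az 0.0009 j7 -21.4
```

```bash
python3 -m crank '[{"x":0.0005,"y":0.0005,"z":0.04,"ax":0,"ay":0,"az":0,"gripper":0},{"x":0.0005,"y":0.0005,"z":0.08,"ax":0,"ay":0,"az":0,"gripper":0},{"x":0.0005,"y":0.0005,"z":0.105,"ax":0,"ay":0,"az":0,"gripper":0},{"x":0.0005,"y":0.0005,"z":0.115,"ax":0,"ay":0,"az":0,"gripper":0},{"x":0.0005,"y":0.0005,"z":0.115,"ax":0,"ay":0,"az":0,"gripper":0}]'
python3 -m crank '[{"x":0,"y":0,"z":0.003,"ax":0,"ay":0,"az":0,"gripper":0},{"x":0,"y":0,"z":0.006,"ax":0,"ay":0,"az":0,"gripper":0},{"x":0,"y":0,"z":0.0075,"ax":0,"ay":0,"az":0,"gripper":0},{"x":0,"y":0,"z":0.0075,"ax":0,"ay":0,"az":0,"gripper":0}]'
```

```text
clock: 45.9
tcp_pos: [0.4634, -0.3317, 0.0491]
orientation: [[0.992, 0.124, -0.0], [0.124, -0.992, 0.0], [-0.0, -0.0, -1.0]]
ft_force: [0.6, -0.8, -1.4]
opening: 0.0582
clock: 46.4
tcp_pos: [0.4632, -0.3326, 0.0417]
orientation: [[0.992, 0.122, 0.0], [0.122, -0.992, 0.0], [0.0, -0.0, -1.0]]
ft_force: [-0.4, 0.7, -0.1]
opening: 0.0583
```

```bash
python3 -m crank '[{"x":0,"y":0,"z":0.001,"ax":0,"ay":0,"az":0,"gripper":0},{"x":0,"y":0,"z":0.001,"ax":0,"ay":0,"az":0,"gripper":1},{"x":0,"y":0,"z":0.001,"ax":0,"ay":0,"az":0,"gripper":1},{"x":0,"y":0,"z":0.001,"ax":0,"ay":0,"az":0,"gripper":1},{"x":0,"y":0,"z":0.001,"ax":0,"ay":0,"az":0,"gripper":1},{"x":0,"y":0,"z":-0.04,"ax":0,"ay":0,"az":0,"gripper":1},{"x":0,"y":0,"z":-0.1,"ax":0,"ay":0,"az":0,"gripper":1},{"x":0,"y":0,"z":-0.16,"ax":0,"ay":0,"az":0,"gripper":1},{"x":0,"y":0,"z":-0.22,"ax":0,"ay":0,"az":0,"gripper":1},{"x":-0.03,"y":-0.1,"z":-0.27,"ax":0,"ay":0,"az":0,"gripper":1},{"x":-0.03,"y":-0.2,"z":-0.27,"ax":0,"ay":0,"az":0,"gripper":1},{"x":-0.03,"y":-0.3,"z":-0.27,"ax":0,"ay":0,"az":0,"gripper":1},{"x":-0.03,"y":-0.3,"z":-0.27,"ax":0,"ay":0,"az":0,"gripper":1},{"x":-0.03,"y":-0.3,"z":-0.27,"ax":0,"ay":0,"az":0,"gripper":1}]'
python3 - <<'E'
from h import *
c,im=shot('top','t17');c2,im2=shot('scene','s17')
cv2.imwrite('pics/f.png',np.hstack([cv2.resize(im[165:275,335:465],(520,440)),cv2.resize(im2[100:230,225:355],(280,440))])[:,:,::-1])
print(proj(c,[[.4636,-.3323,.081],[.442,-.182,.07]]))
g=cv2.medianBlur(cv2.cvtColor(im[210:265,400:455],cv2.COLOR_RGB2GRAY),3)
h=cv2.HoughCircles(g,cv2.HOUGH_GRADIENT,1,5,param1=120,param2=8,minRadius=9,maxRadius=16); print(h+[400,210,0] if h is not None else 0)
# wing axis
x=im[225:258,358:392].max(2);ys,xs=np.nonzero(x<50);p=onz(c,np.c_[xs+358,ys+225],.06)[:,:2];w,v=np.linalg.eigh(np.cov(p.T));print('wing yaw',np.degrees(np.arctan2(v[1,1],v[0,1])))
E
```

```text
clock: 48.15
tcp_pos: [0.4023, -0.0711, 0.3101]
orientation: [[0.992, 0.123, 0.003], [0.123, -0.992, 0.003], [0.003, -0.003, -1.0]]
ft_force: [1.1, 1.1, -0.8]
opening: 0.0855
[[431.61982921 234.1295611 ]
 [376.35286122 240.99574979]]
[[[431.5        235.5          9.60000038]
  [425.5        233.5         15.39999962]
  [420.5        230.5         15.39999962]
  [424.5        239.5          9.39999962]
  [435.5        232.5          9.60000038]
  [440.5        227.5         11.        ]]]Traceback (most recent call last):
  File "<stdin>", line 8, in <module>
  File "h.py", line 8, in onz
    o,D=ray(c,uv); return o+D*((z-o[2])/D[:,2])[:,None]
        ~~~^^^^^^
  File "h.py", line 5, in ray
    k,d=K(c); p=cv2.undistortPoints(np.array(uv,float).reshape(-1,1,2),k,d).reshape(-1,2)
                ~~~~~~~~~~~~~~~~~~~^^^^^^^^^^^^^^^^^^^^^^^^^^^^^^^^^^^^^^^^
cv2.error: OpenCV(4.12.0) /io/opencv/modules/calib3d/src/undistort.dispatch.cpp:347: error: (-215:Assertion failed) CV_IS_MAT(_src) && CV_IS_MAT(_dst) && (_src->rows == 1 || _src->cols == 1) && (_dst->rows == 1 || _dst->cols == 1) && _src->cols + _src->rows - 1 == _dst->rows + _dst->cols - 1 && (CV_MAT_TYPE(_src->type) == CV_32FC2 || CV_MAT_TYPE(_src->type) == CV_64FC2) && (CV_MAT_TYPE(_dst->type) == CV_32FC2 || CV_MAT_TYPE(_dst->type) == CV_64FC2) in function 'cvUndistortPointsInternal'
```

View pics/f.png

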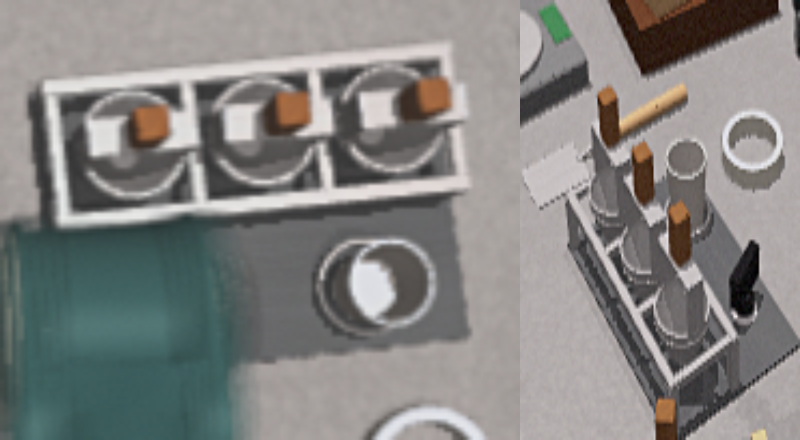

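The cup stands in the well: its rim centre is at about (433,235.5), against a prediction of (431.6,234.1). All three strainers are upright and seated. One last check on the knob angle, using an earlier picture.

Run:
```python
from h import *
for f in ('t16','w11','w16'):
    c,im=load(f);q=proj(c,[[.443,-.1825,.07]])[0].astype(int)
    a,b=q[1]-26,q[0]-26; x=im[max(a,0):a+52,b:b+52].max(2)
    m=(x<(50 if f[0]=='t' else 38)).astype(np.uint8);n,l,st,ce=cv2.connectedComponentsWithStats(m)
    if n<2: print(f,'none');continue
    k=1+np.argmax(st[1:,4]);ys,xs=np.nonzero(l==k)
    p=onz(c,np.c_[xs+b,ys+max(a,0)],.065)[:,:2];w,v=np.linalg.eigh(np.cov(p.T));y=np.degrees(np.arctan2(v[1,1],v[0,1]))%180
    print(f,len(xs),'yaw',y,'knob rad',np.radians(7.4-y+180),np.sqrt(w))
```

```text
t16 69 yaw 28.552902569363624 knob rad 2.7724048574008298 [0.00426901 0.01502213]
w11 2 yaw 141.5593939663175 knob rad 0.8000695063973386 [       nan 0.00136675]
w16 none<stdin>:9: RuntimeWarning: invalid value encountered in sqrt
```

```bash
python3 -c "
from bench import workorder,ctrl
print(ctrl.get_obs()['clock'],ctrl.get_obs()['ft_force']); print(workorder.finish_job())"
```

```text
48.25 [-0.24709769 -0.28196045 -0.52913107]
the job is handed in; nothing more can be done
None
```

The job is handed in at 48 s of the 210 s allowed. The knob is tight, all three strainers stand in seats 1 to 3, and the empty cup stands in the well. The finish call reports no verdict.

- **Knob:** I turned it clockwise to its stop before touching anything else. The torque jumped there at an estimated 2.70 rad, and a later top picture gave about 2.77. The same angle check on two wrist pictures failed because the colour mask found nothing usable.
- **Strainers in seats 3 and 1:** both went in cleanly, with contact at the expected height.
- **Strainer in seat 2:** this one went wrong on the way.
  - It tilted about 19° in the grip, probably after clipping an empty peg's tip.
  - My first try at lowering it hit the stand, with a wrist force of at least 72 N against the 120 N limit.
  - I backed off, tilted the tool to stand it upright and seated it. It met the seat about 15 mm lower than I had computed, because it had shifted in the grip.
  - A projection check after release put its block within about 1 pixel of the fully home, upright position.
- **Cup:** the rim is within about 2 pixels of where it should be for a cup upright in the well.
- **Final check:** the last top and scene views show all three strainers upright and the cup in the well. The robot was clear of everything and read no contact force. I moved nothing else, but did not re-measure the bottle, jar or tape roll.

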